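# Set the altar for the morning offering

## Robot

A 6-joint arm with a two-finger parallel gripper is mounted at the origin on the work surface. World frame = base frame: x ahead of the robot, y to its left, z up, the work surface at z = 0. Lengths are in m, angles in rad, forces in N, time in s.
With the tool pointing down it reaches from about 0.35 to 0.8 m from the base axis. Payload 7.3 kg.
Tool frame: the origin (TCP) lies on the centre line of the jaws, within the pads' length; the fingertips stand 22 mm ahead of it and the grasp point (between the pads) lies 3 mm ahead of it (ctrl.tcp_to_tips is the distance from the TCP to the fingertips, in m); z points along the fingers, y is the direction in which the jaws open and shut (so a half turn about z gives the same grasp; the last joint's range is limited). The gripper opens to 85 mm and grips with 20 to 120 N. Pads are 22 mm wide; open, the fingers measure 114 mm over their backs; the gripper's body (76 mm by 85 mm) begins 54 mm behind the grasp point. The pads swing forward as they close: fully open they stand 13 mm farther back than shut.
Start: joints at [-1.442, 0.342, 1.524, -0, 1.275, -0.146], TCP at [0.142, -0.505, 0.253] pointing down, gripper open.
Joint ranges: [-2.53, 2.53], [-0.77, 2.02], [0.04, 2.7], [-1, 4.14], [0.28, 2.66], [-3.11, 3.11]. Speed limits (rad/s): [2.57, 2.57, 3.14, 3.14, 3.14, 3.14].

## Interface

Orientations are given as [roll, pitch, yaw] about the fixed x, y, z axes, in that order (R = Rz(yaw) Ry(pitch) Rx(roll)).
In Python, from station import ctrl, cams, job gives the robot as it stands.
- The arm moves only by the tool play_rows, never from a script. Its argument "commands" is a list that holds one entry, the list of rows, each a list of 4 numbers: the shift along the world's x, y, z normalised to -1 to 1, where 1 is 0.02 m, then the turn about the world's z normalised to -1 to 1, where 1 is 5 degrees. In form: [[[tx, ty, tz, yaw], ...]]. A call has 1 to 12 rows; each row shifts and turns the commanded pose from where the row before left it; what a row does not reach is not made up. A row lasts 1/12 s, in which the tool goes at most 41.7 mm and 7.16 degrees, less where a joint would pass 70% of its speed; a pose out of reach is approached as far as the arm can. A call with a number of a shift or a turn outside -1 to 1 is refused whole. A call with a gripper value outside its range is refused whole. "grip" is the closure, from -1 (fully open) to 1 (shut), set as the call begins (left out, the last holds). The fingers move at their own pace and stop on an object; "force" is the grip in N (left out, the last holds). Time passes only in rows, so rows that do not move let the fingers close. It gives the time, the measured TCP pose, the force and the opening at its end, in the units of the state.
- ctrl.read_state(): the state, without advancing time (a new reading comes with each control period).
- cams.camera(name): name is "scene" or "top"; returns (picture, depth): 400x640x3 uint8, red, green, blue; 400x640 float32, m along the optical axis (not along the pixel's ray), 0 where there is no reading.
- cams.get_calibration(name): a dict with "vertical_fov" (degrees; the focal length in pixels is half the picture's height over the tangent of half this angle, whatever the lens; pixels are square), "cx", "cy" (the principal point, pixels), "position" and "attitude" of the camera in the world. Camera axes: x right, y up, looking along -z (the intrinsics and any distortion apply to the point x, -y, -z); pixel columns grow to the right and rows downward; lengths in m; the calibration is good to about 2 mm. A picture is of the moment at which its call begins. get_calibration takes no time and is no camera call.
- job.finish_job(): hands the job in, once; it reports no verdict.
The state is a dict: "time": time; "joint_positions": joint angles; "qd": joint speeds; "joint_efforts": joint torques, N m; "tcp_pos": TCP position; "tcp_rot": TCP orientation; "wrist_force": force on the tool from outside, world axes, zero at the start; "wrist_torque": the same for the moment, N m; "opening": opening from 0.0 (shut) to 1.0 (fully open).
Only numpy, scipy, OpenCV 4.12 (cv2) and the standard library are available. Lean on these libraries where they do the work, as an engineer would, in place of code of your own. Each camera call takes 0.05 s, during which the arm holds its last target.

## Task

Set the altar for the morning: first slide the low used incense burner off the warmer onto the round dark-wood rest mark with the brass ring, then slide the tall fresh burner onto the middle of the warmer pad and, with it standing there, push the warmer's plunger all the way down to start it. Also slide every small steel cup onto a ring mark of its own in the dark inlaid row, and hang every wooden tag by its hole on the pegs of the rack. Burners and cups must be slid along the shelf, upright and never lifted, each ending inside its ring, and the vase, the horse and the incense box must be left where they are.

Things in the scene. Friction and masses are not known exactly. Their poses are not given: they have to be found in the camera images.
- warmer: Electric warmer, fixed: a flush dark steel pad, 100 mm across, with a lighter ring line 84 mm across, let into the shelf (nothing stands proud there, pots slide freely over its edge). Origin: centre of the pad, on the shelf surface (z = 0). Its control box (52 x 56 mm, 34 mm high, white) stands at +0.100 m along its own x and -0.020 m along its own y; the plunger is on top of the box.
- plunger (a joint): Stroke of the sprung steel plunger (a 26 mm round button standing 16 mm out of a low dark collar on the control box): 0 = up, 0.012 m = fully down (about 7 N); it springs back.
- plunger_top (a point): Centre of the plunger's top face, 62 mm above the shelf when up; it moves down with the plunger.
- rest: Rest mark, fixed and flush with the shelf: a dark wood disc, 100 mm across, with a brass ring line 84 mm across, to one side of the warmer. Origin: its centre, on the shelf surface.
- low_burner: The used incense burner, loose, white porcelain with a thin brass band: straight round body 64 mm across and 36 mm high, a low conical lid fixed to it and a small fixed brass button 16 mm across on top (top at 52 mm). Origin: centre of its underside, z axis up. About 0.35 kg; best taken by its body, low down. It starts on the warmer.
- tall_burner: The fresh incense burner, loose, same make but slimmer and taller: straight round body 56 mm across and 64 mm high, fixed low conical lid and small brass button (top at 80 mm). Origin: centre of its underside, z axis up. About 0.35 kg; best taken by its body, low down. It starts on the bare shelf on the other side of the warmer from the rest mark.
- row: Row for the cups, fixed and flush with the shelf: a dark wood inlay 260 x 78 mm, long along its own x, with three brass ring marks 64 mm across, 85 mm apart. Origin: its centre, on the shelf surface.
- mark0 (a point): Centre of ring mark 0 of the row, on the shelf surface (-85 mm along the row's x).
- mark1 (a point): Centre of ring mark 1 of the row, on the shelf surface (+0 mm along the row's x).
- mark2 (a point): Centre of ring mark 2 of the row, on the shelf surface (+85 mm along the row's x).
- cup0: Small open steel cup, loose: straight round wall 50 mm across outside, 46 mm high, wall 3.5 mm, floor 6 mm. Origin: centre of its underside, z axis up. 0.12 kg. All cups are alike; two or three are there (None: absent), and any cup may go to any mark.
- cup1: Small open steel cup, loose: straight round wall 50 mm across outside, 46 mm high, wall 3.5 mm, floor 6 mm. Origin: centre of its underside, z axis up. 0.12 kg. All cups are alike; two or three are there (None: absent), and any cup may go to any mark.
- cup2: Small open steel cup, loose: straight round wall 50 mm across outside, 46 mm high, wall 3.5 mm, floor 6 mm. Origin: centre of its underside, z axis up. 0.12 kg. All cups are alike; two or three are there (None: absent), and any cup may go to any mark.
- stand: Wooden stand, fixed, 60 x 132 mm and 41 mm high, with one slot 11 mm wide along its own y in which the tags stand upright side by side; the slot's floor is 8 mm above the shelf. Origin: centre of its underside.
- tag0: Wooden tag, loose: plate 50 mm wide (its y), 9 mm thick (its x), 120 mm tall (its z), with a 19 mm round hole through its thickness, 74 mm above its lower edge (46 mm below its top). Origin: middle of its lower edge. 0.04 kg. One or two tags are there (None: absent); any tag may go on either peg.
- tag1: Wooden tag, loose: plate 50 mm wide (its y), 9 mm thick (its x), 120 mm tall (its z), with a 19 mm round hole through its thickness, 74 mm above its lower edge (46 mm below its top). Origin: middle of its lower edge. 0.04 kg. One or two tags are there (None: absent); any tag may go on either peg.
- tag0_hole (a point): Centre of the hole of tag 0.
- tag1_hole (a point): Centre of the hole of tag 1.
- rack: Tag rack, fixed: an upright wooden panel 200 mm wide (its y), 12 mm thick, top at 148 mm, on a base plate 70 x 210 x 12 mm (spans -25 to +45 mm of its own x); two brass pegs stand out of the panel's front face towards its own -x, 90 mm apart. Origin: on the shelf under the panel's front face (where the pegs begin), midway between the pegs.
- peg0 (a point): Middle of peg 0 (at -45 mm along the rack's y), on its axis, 25 mm out from the panel's face and 140 mm above the shelf. The peg is a round bar 8 mm thick, 54 mm long from the face with its round end, pointing along the rack's -x and rising 10 degrees towards its free end.
- peg1 (a point): Middle of peg 1 (at +45 mm along the rack's y), on its axis, 25 mm out from the panel's face and 140 mm above the shelf. The peg is a round bar 8 mm thick, 54 mm long from the face with its round end, pointing along the rack's -x and rising 10 degrees towards its free end.
- vase: Blue porcelain vase, 80 mm across, 165 mm high; leave alone. Origin: centre of its underside.
- horse: Ceramic horse on a plinth, about 50 x 150 mm, 140 mm high; leave alone. Origin: centre of its underside.
- incense_box: Green plastic incense box with sliding top, 70 x 150 mm, 42 mm high; leave alone. Origin: centre of its underside.

How it is judged:
By the outcome, as a careful person would: the job done as asked, in the order asked, and still so for the second after the job is handed in, with the robot touching nothing.
Of cup0, cup1, cup2 only 2 to 3 are there at a start; the rules pass over those that are not, and their reading is None.
Of tag0, tag1 only 1 to 2 are there at a start; the rules pass over those that are not, and their reading is None.
At some moment in a run one of low_burner, cup0, cup1, cup2 may be knocked a few centimetres aside while the robot is not near it.
It also fails if it takes over 210 s, if anything falls off the work surface, if the arm or the gripper's body presses on something with over 40 N, if the wrist force passes 120 N, or if a joint passes its speed limit or range.

## Working session

There is one attempt and no reset: what is moved stays moved. The work goes in short steps, Python scripts to look and compute and a tool call to move; the robot and the scene stay as the last step left them, time stands still between calls to the robot, and variables do not carry over. Pictures are saved under pics/ and viewed, and the job is handed in when it is done.

Besides the shell and the picture viewer there is one more tool, called after ">>>" as a command line: name --argument value ..., lists and objects as JSON in quotes. play_rows: Moves the arm, as the interface text tells. Scaled input: -1 to 1 covers 0.02 m each way for a shift and 5 degrees each way for a turn. Its arguments: {"type":"object","properties":{"commands":{"type":"array","items":{"type":"array","items":{"type":"array","items":{"type":"number","minimum":-1,"maximum":1}}}},"grip":{"type":"number"},"force":{"type":"number"}},"required":["commands"]}

```bash
ls; mkdir -p pics; python3 - <<'E'
from station import ctrl,cams,job
import cv2
print(ctrl.read_state())
for n in ("scene","top"):
    p,d=cams.camera(n); cv2.imwrite(f"pics/{n}0.png",p[:,:,::-1]); print(n,cams.get_calibration(n), d.min(),d.max())
E
```

```text
pics
{'time': 0.0, 'joint_positions': array([-1.44197832e+00,  3.42711033e-01,  1.52501386e+00, -3.29162421e-05,
        1.27538749e+00, -1.45973344e-01]), 'qd': array([-0.00026107,  0.00086297, -0.00020649, -0.00096034, -0.00185287,
        0.00105179]), 'joint_efforts': array([ 2.83294003e-04, -4.33684051e+01, -2.46010494e+01, -1.94681174e-04,
        7.81867682e-03, -3.55232473e-06]), 'tcp_pos': array([ 0.14243542, -0.5049308 ,  0.2526331 ]), 'tcp_rot': array([-3.14008451e+00, -1.89911339e-04,  2.74800818e-01]), 'wrist_force': array([ 0.18791479, -0.31906606,  0.03630278]), 'wrist_torque': array([-0.00509472, -0.00414282,  0.04981791]), 'opening': 0.9959529192278865}
scene {'vertical_fov': 56.180983389233276, 'cx': 323.99180314473824, 'cy': 195.69853841314074, 'position': array([1.01960557, 0.25332198, 0.91264112]), 'attitude': array([0.57020025, 0.01392237, 1.99962499])} 0.0 3.025494
top {'vertical_fov': 47.99638362155888, 'cx': 313.8524937844482, 'cy': 203.18746373246142, 'position': array([ 0.44275536, -0.0073125 ,  1.22480727]), 'attitude': array([ 0.12085065,  0.00949907, -1.5816636 ])} 0.0 2.1338978
```

View pics/scene0.png

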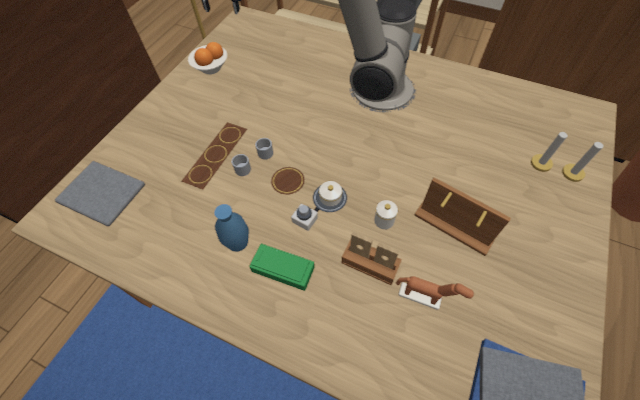

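View pics/top0.png

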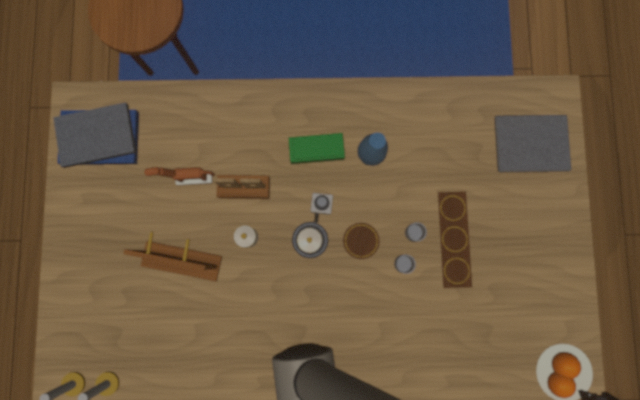

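```bash
cat > h.py <<'E'
import numpy as np,cv2
from scipy.spatial.transform import Rotation as Ro
from station import ctrl,cams,job
def cal(n):
    c=cams.get_calibration(n); f=200/np.tan(np.radians(c['vertical_fov'])/2)
    return f,c['cx'],c['cy'],np.array(c['position']),Ro.from_euler('xyz',c['attitude']).as_matrix()
def ray(n,uv,z):
    f,cx,cy,p,R=cal(n); uv=np.atleast_2d(np.asarray(uv,float))
    d=np.c_[(uv[:,0]-cx)/f,-(uv[:,1]-cy)/f,-np.ones(len(uv))]@R.T
    return p+d*((z-p[2])/d[:,2])[:,None]
def proj(n,P):
    f,cx,cy,p,R=cal(n); q=(np.atleast_2d(P)-p)@R
    return np.c_[cx+f*q[:,0]/-q[:,2],cy-f*q[:,1]/-q[:,2]]
def cloud(n,d):
    f,cx,cy,p,R=cal(n); v,u=np.mgrid[0:400,0:640]
    q=np.stack([(u-cx)/f*d,-(v-cy)/f*d,-d],-1)
    return q@R.T+p
def two(uv1,uv2,n1="scene",n2="top"):
    A=np.zeros((3,3));b=np.zeros(3)
    for n,uv in((n1,uv1),(n2,uv2)):
        f,cx,cy,p,R=cal(n); d=R@np.array([(uv[0]-cx)/f,-(uv[1]-cy)/f,-1]);d/=np.linalg.norm(d)
        M=np.eye(3)-np.outer(d,d);A+=M;b+=M@p
    return np.linalg.solve(A,b)
def crop(n,img,x0,y0,w,h,s,name):
    c=cv2.resize(img[y0:y0+h,x0:x0+w,::-1],None,fx=s,fy=s,interpolation=cv2.INTER_CUBIC); cv2.imwrite("pics/"+name,c)
E
python3 - <<'E'
from h import *
ims={}
for n in("scene","top"):
    p,d=cams.camera(n); ims[n]=p; np.savez(f"/tmp/{n}.npz",p=p,d=d)
    X=cloud(n,d); ok=d>0; print(n,np.median(X[150:250,250:450,2]), ok.mean())
crop("top",ims["top"],110,120,200,170,4,"t_l.png")
crop("top",ims["top"],280,120,200,170,4,"t_r.png")
crop("scene",ims["scene"],330,170,190,140,4,"s_r.png")
crop("scene",ims["scene"],170,110,190,140,4,"s_l.png")
E
```

```text
scene 0.0015949544458449538 0.9959375
top 0.000944879449391256 0.996
```

View pics/t_l.png

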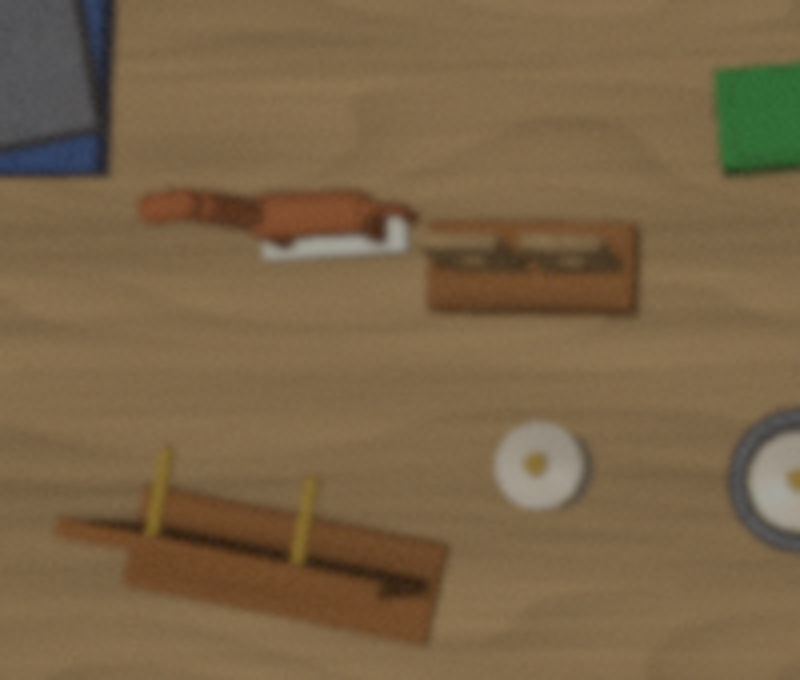

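View pics/t_r.png

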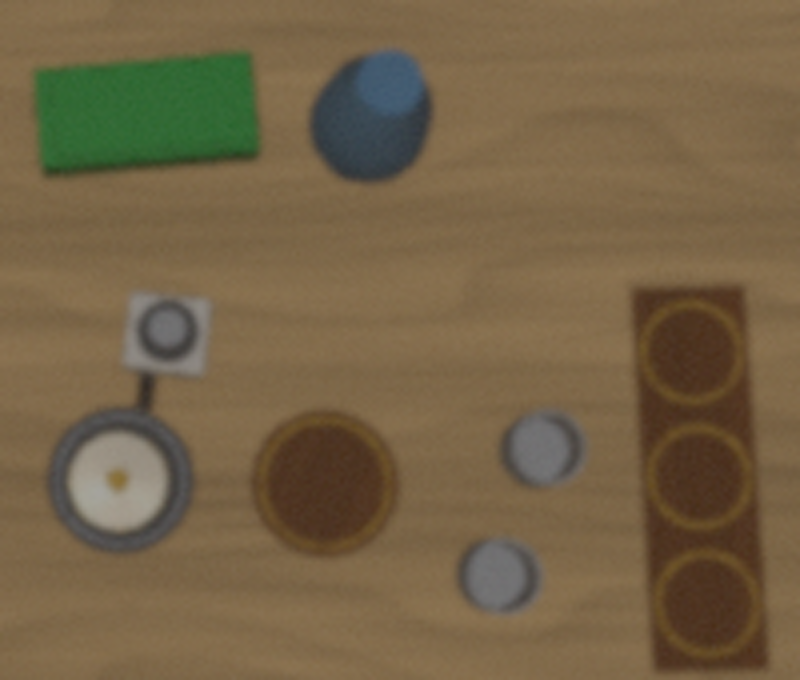

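View pics/s_r.png

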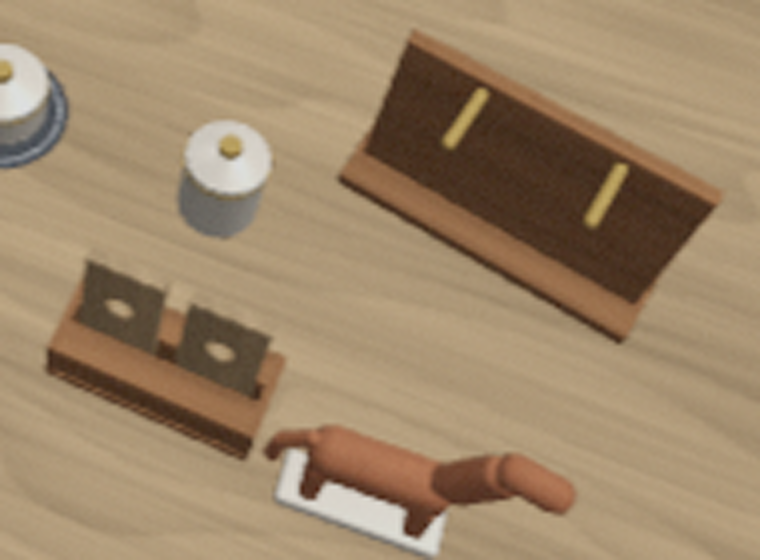

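View pics/s_l.png

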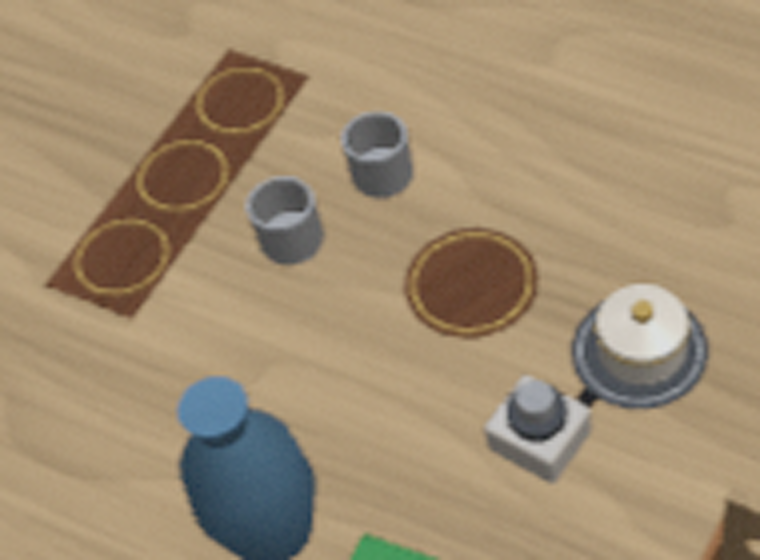

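```bash
cat > seg.py <<'E'
from h import *
def regions(n,p):
    hsv=cv2.cvtColor(p,cv2.COLOR_RGB2HSV).astype(int); lab=cv2.cvtColor(p,cv2.COLOR_RGB2LAB).astype(int)
    return hsv,lab
if __name__=="__main__":
  for n in("scene","top"):
    p=np.load(f"/tmp/{n}.npz")["p"]; hsv=cv2.cvtColor(p,cv2.COLOR_RGB2HSV)
    pts={"top":dict(wood=(350,300),cup=(415,233),cupin=(404,264),pad=(310,225),burn=(318,240),rest=(361,240),row=(455,223),box=(315,210),plung=(321,202),tagtop=(255,181),stand=(240,192),rack=(180,265)),
     "scene":dict(wood=(300,100),cup=(265,152),pad=(330,208),burn=(325,200),rest=(288,180),row=(213,170),box=(300,221),plung=(304,208),tag=(360,245),stand=(370,265),rack=(470,213))}[n]
    for k,(u,v) in pts.items(): print(n,k,p[v,u],hsv[v,u])
E
python3 seg.py
```

```text
scene wood [172 150 116] [ 18  83 172]
scene cup [89 89 90] [120   3  90]
scene pad [78 82 87] [107  26  87]
scene burn [107  97  74] [ 21  79 107]
scene rest [105  69  53] [  9 126 105]
scene row [100  69  49] [ 12 130 100]
scene box [182 179 175] [ 17  10 182]
scene plung [162 165 172] [111  15 172]
scene tag [132 112  86] [ 17  89 132]
scene stand [159 116  79] [ 14 128 159]
scene rack [70 46 26] [ 14 160  70]
top wood [129 106  73] [ 18 111 129]
top cup [113 112 113] [150   2 113]
top cupin [115 113 114] [165   4 115]
top pad [73 70 71] [170  10  73]
top burn [157 149 135] [ 19  36 157]
top rest [77 49 30] [ 12 156  77]
top row [77 50 33] [ 12 146  77]
top box [136 131 124] [ 18  23 136]
top plung [113 113 114] [120   2 114]
top tagtop [114  93  64] [ 17 112 114]
top stand [113  77  44] [ 14 156 113]
top rack [115  76  44] [ 14 157 115]
```

```bash
cat > seg.py <<'E'
from h import *
def comps(m,amin=25):
    k,l,s,c=cv2.connectedComponentsWithStats(m.astype(np.uint8),connectivity=4)
    return [(s[i],c[i],l==i) for i in range(1,k) if s[i][4]>=amin]
def gray(n,p):
    h=cv2.cvtColor(p,cv2.COLOR_RGB2HSV); return h[...,1]<60
def brown(n,p):
    h=cv2.cvtColor(p,cv2.COLOR_RGB2HSV); return (h[...,1]>110)&(h[...,2]<(125 if n=="scene" else 98))&(h[...,0]<22)
if __name__=="__main__":
  for n in("scene","top"):
    p=np.load(f"/tmp/{n}.npz")["p"]
    for nm,f in(("gray",gray),("brown",brown)):
      for s,c,m in comps(f(n,p),60):
        if not(170<s[0]+s[2]/2<520 and 115<s[1]+s[3]/2<310) : continue
        hull=cv2.convexHull(np.argwhere(m)[:,::-1].astype(np.float32)); M=cv2.moments(hull); hc=np.array([M['m10']/M['m00'],M['m01']/M['m00']])
        print(n,nm,s,hc.round(2),"z0",ray(n,hc,0)[0,:2].round(4),"z.023",ray(n,hc,.023)[0,:2].round(4),"z.04",ray(n,hc,.04)[0,:2].round(4))
E
python3 seg.py
```

```text
scene gray [255 138  18  22 316] [263.94 148.01] z0 [ 0.4072 -0.2493] z.023 [ 0.4226 -0.2367] z.04 [ 0.434  -0.2273]
scene gray [231 154  20  22 338] [240.84 164.37] z0 [ 0.4928 -0.2822] z.023 [ 0.506  -0.2687] z.04 [ 0.5159 -0.2587]
scene gray [ 291  181   56   50 1266] [319.65 205.  ] z0 [5.263e-01 2.000e-04] z.023 [0.5387 0.0066] z.04 [0.5479 0.0113]
scene gray [375 200  23  29 493] [385.48 213.92] z0 [0.4775 0.1808] z.023 [0.4912 0.1826] z.04 [0.5013 0.1839]
scene gray [398 282  44  28 400] [419.18 295.8 ] z0 [0.6633 0.3341] z.023 [0.6723 0.3321] z.04 [0.6789 0.3306]
scene brown [224 123  22  13  72] [235.03 128.52] z0 [ 0.3734 -0.3774] z.023 [ 0.3897 -0.3615] z.04 [ 0.4017 -0.3497]
scene brown [221 128  18  14 203] [229.52 134.46] z0 [ 0.4028 -0.38  ] z.023 [ 0.4184 -0.3641] z.04 [ 0.4299 -0.3523]
scene brown [209 134  29  22 168] [222.88 144.1 ] z0 [ 0.4463 -0.3774] z.023 [ 0.4607 -0.3615] z.04 [ 0.4714 -0.3498]
scene brown [193 146  32  30 416] [210.69 159.89] z0 [ 0.5159 -0.3771] z.023 [ 0.5286 -0.3612] z.04 [ 0.5379 -0.3495]
scene brown [190 166  21  16 254] [200.12 173.61] 
[... 1520 characters left out ...]
z.04 [0.5014 0.1859]
top gray [395 254  21  20 312] [405.06 263.61] z0 [ 0.4245 -0.2415] z.023 [ 0.4248 -0.2371] z.04 [ 0.4251 -0.2339]
top brown [219 177  51  22 159] [251.1  190.77] z0 [0.6282 0.1755] z.023 [0.6247 0.1721] z.04 [0.6222 0.1695]
top brown [217 180  49   9 277] [241.84 184.21] z0 [0.6469 0.2012] z.023 [0.643  0.1973] z.04 [0.6402 0.1944]
top brown [ 438  192   34   96 2312] [454.4  239.74] z0 [ 0.4872 -0.3773] z.023 [ 0.4864 -0.3704] z.04 [ 0.4858 -0.3652]
top brown [343 226  34  33 751] [359.83 241.25] z0 [ 0.486 -0.121] z.023 [ 0.4852 -0.1189] z.04 [ 0.4846 -0.1173]
top brown [185 257  35  13 214] [202.54 263.42] z0 [0.4309 0.306 ] z.023 [0.4311 0.3001] z.04 [0.4313 0.2958]
```

```bash
python3 - <<'E'
from h import *
def S(x,y,l=0): return np.array([330,170])+np.array([x,y])/4-0.375 if l==0 else np.array([170,110])+np.array([x,y])/4-.375
def T(x,y,l=0): return (np.array([110,120]) if l==0 else np.array([280,120]))+np.array([x,y])/4-.375
def show(nm,s,t):
    P=two(s,t); print(nm,P.round(4),"res",(proj("scene",P)[0]-s).round(1),(proj("top",P)[0]-t).round(1))
show("lowbutton",S(642,310,1),T(118,480,1))
show("plunger",S(534,390,1),T(167,326,1))
show("pegA tip",S(449,145),T(314,478)); show("pegA root",S(484,92),T(300,562))
show("pegB tip",S(592,225),T(167,448)); show("pegB root",S(622,167),T(152,533))
show("tallbutton",S(231,146),T(537,464))
for m in((692,352),(699,477),(708,604)): print("mark",ray("top",T(*m,1),0)[0].round(4))
for m in((240,100),(182,175),(121,257)): print("mark s",ray("scene",S(*m,1),0)[0].round(4))
print("rest",ray("top",T(325,482,1),0)[0],ray("scene",S(471,282,1),0)[0])
print("pad",ray("top",T(120,480,1),0)[0],ray("scene",S(640,346,1),0)[0])
print("box",ray("top",T(168,334,1),.034)[0])
for m in((425,220),(635,222),(637,312),(428,312)): print("stand top",ray("top",T(*m),.041)[0].round(4))
for m in((87,262),(168,290),(190,305),(271,337)): print("tag top s",ray("scene",S(*m),.128)[0].round(4))
for m in((120,308),(220,350)): print("tag hole s",ray("scene",S(*m),.082)[0].round(4))
for m in((428,242),(502,242),(520,242),(602,242)): print("tag top t",ray("top",T(*m),.128)[0].round(4))
for n in("scene","top"):
    d=np.load(f"/tmp/{n}.npz")["d"]; X=cloud(n,d)
    m=(X[...,2]>.10)&(X[...,2]<.135)&(X[...,0]>.58)&(X[...,0]<.70)&(X[...,1]>.1)&(X[...,1]<.25)
    Q=X[m]; print(n,len(Q),Q[:,:2].min(0),Q[:,:2].max(0)); 
    if len(Q)>8:
        c=np.polyfit(Q[:,1],Q[:,0],1); print("line x=",c, np.degrees(np.arctan(c[0])))
        print(np.sort(Q[:,1]).round(3)[::4])
    m=(X[...,2]>.05)&(X[...,2]<.152)&(X[...,0]>.3)&(X[...,0]<.55)&(X[...,1]>.24)&(X[...,1]<.5)
    Q=X[m];c=np.polyfit(Q[:,1],Q[:,0],1); print("rack line",c,np.degrees(np.arctan(c[0])),len(Q))
E
```

```text
lowbutton [0.4897 0.0161 0.0511] res [-0.2  0. ] [-0.2  0.1]
plunger [ 0.5881 -0.0172  0.0706] res [-0.1 -0. ] [-0.1  0. ]
pegA tip [0.4901 0.3056 0.147 ] res [-0.6  0. ] [-0.6  0.2]
pegA root [0.4401 0.3152 0.1405] res [-0.8  0. ] [-0.8  0.2]
pegB tip [0.5093 0.3943 0.1473] res [-0.5  0. ] [-0.5  0.1]
pegB root [0.4587 0.4037 0.1407] res [-0.3  0. ] [-0.3  0.1]
tallbutton [0.5005 0.1826 0.0783] res [-0.4  0. ] [-0.4  0.2]
mark [ 0.5748 -0.3767  0.    ]
mark [ 0.4895 -0.3774  0.    ]
mark [ 0.4043 -0.3793  0.    ]
mark s [ 0.4033 -0.3793  0.    ]
mark s [ 0.4884 -0.3789  0.    ]
mark s [ 0.5743 -0.3768  0.    ]
rest [ 0.48900918 -0.12393767  0.        ] [ 0.48695146 -0.12408455  0.        ]
pad [0.49193013 0.01528851 0.        ] [ 4.87288656e-01  1.38795735e-02 -1.11022302e-16]
box [ 0.58740934 -0.01832582  0.034     ]
stand top [0.6669 0.2642 0.041 ]
stand top [0.6638 0.1233 0.041 ]
stand top [0.603  0.1219 0.041 ]
stand top [0.6047 0.2612 0.041 ]
tag top s [0.6397 0.1377 0.128 ]
tag top s [0.6372 0.187  0.128 ]
tag top s [0.6409 0.2017 0.128 ]
tag top s [0.6408 0.2502 0.128 ]
tag h
[... 764 characters left out ...]
6 0.227 0.228 0.229 0.23  0.231 0.232 0.233 0.234
 0.235 0.236 0.238 0.238 0.24  0.24  0.241 0.243 0.243 0.245 0.245 0.247
 0.248 0.249]
rack line [0.20292729 0.37532441] 11.471111839273185 2274
top 223 [0.62950727 0.13584568] [0.63968435 0.24869366]
line x= [0.02328675 0.62964926] 1.3339916428309377
[0.136 0.137 0.138 0.139 0.142 0.143 0.144 0.146 0.148 0.15  0.151 0.153
 0.154 0.157 0.159 0.161 0.162 0.164 0.166 0.167 0.169 0.171 0.172 0.174
 0.175 0.177 0.179 0.181 0.183 0.184 0.187 0.201 0.202 0.203 0.205 0.207
 0.209 0.212 0.214 0.216 0.217 0.219 0.221 0.224 0.226 0.227 0.23  0.232
 0.234 0.236 0.238 0.24  0.242 0.244 0.246 0.248]
rack line [0.20985182 0.37427056] 11.851647570391933 773
```

>>> play_rows --commands '[[[0.67,1,0,-0.26],[0.67,1,0,-0.26],[0.67,1,0,-0.26],[0.67,1,0,-0.26],[0.67,1,0,-0.26],[0.67,1,0,-0.26],[0.67,1,0,-0.26],[0.67,1,0,-0.26],[0.67,1,0,-0.26],[0.67,1,0,-0.26],[0.67,1,0,-0.26],[0.67,1,0,-0.26]]]' --grip -1 --force 25

```text
time: 1.2
tcp_pos: [0.3037, -0.2642, 0.2533]
tcp_rot: [3.142, 0.0, 0.001]
wrist_force: [-0.6, -0.0, -0.3]
opening: 1.0
```

>>> play_rows --commands '[[[0.67,1,-0.2,0],[0.67,1,-0.2,0],[0.67,1,-0.2,0],[0.67,1,-0.2,0],[0.67,1,-0.2,0],[0.67,1,-0.2,0],[0.67,1,-0.2,0],[0.67,1,-0.2,0],[0.67,1,-0.2,0],[0.67,1,-0.2,0],[0.67,1,-0.2,0],[0.67,1,-0.2,0]]]'

```text
time: 2.2
tcp_pos: [0.4645, -0.0241, 0.205]
tcp_rot: [3.141, 0.0, 0.003]
wrist_force: [0.6, -0.3, -0.3]
opening: 0.998
```

>>> play_rows --commands '[[[0.67,1,-0.5,0],[0.67,1,-0.5,0],[0,0,0,0],[0,0,0,0]]]'

```text
time: 2.53
tcp_pos: [0.4907, 0.0155, 0.1846]
tcp_rot: [-3.142, 0.002, 0.005]
wrist_force: [0.1, -0.5, 0.5]
opening: 1.0
```

```bash
python3 - <<'E'
from h import *
print(ctrl.tcp_to_tips, [a for a in dir(ctrl) if a[0]!='_'])
p,d=cams.camera("scene"); crop("scene",p,170,100,300,225,2.6,"s1.png")
E
```

```text
0.022 ['MotionError', 'read_state', 'tcp_to_tips']
```

View pics/s1.png

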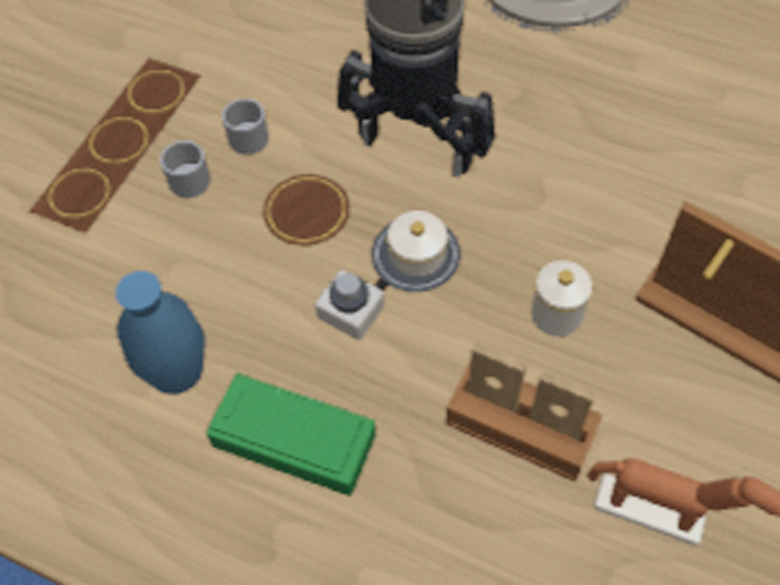

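>>> play_rows --commands '[[[0,0,-0.95,0],[0,0,-0.95,0],[0,0,-0.95,0],[0,0,-0.95,0],[0,0,-0.95,0],[0,0,-0.95,0],[0,0,-0.95,0],[-0.05,0,-0.95,0],[0,0,0,0],[0,0,0,0]]]'

```text
time: 3.42
tcp_pos: [0.4894, 0.0139, 0.0334]
tcp_rot: [3.142, 0.001, 0.001]
wrist_force: [-0.3, 0.4, -0.1]
opening: 0.999
```

>>> play_rows --commands '[[[0,0,0,0],[0,0,0,0],[0,0,0,0],[0,0,0,0],[0,0,0,0],[0,0,0,0]]]' --grip 1 --force 25

```text
time: 3.92
tcp_pos: [0.4908, 0.0146, 0.0351]
tcp_rot: [3.141, -0.003, 0.002]
wrist_force: [-0.5, 1.1, 5.4]
opening: 0.74
```

>>> play_rows --commands '[[[0,-0.3,0,0],[0,-0.6,0,0],[-0.05,-0.7,0,0],[0,-0.8,0,0],[0,-0.8,0,0],[-0.05,-0.8,0,0],[0,-0.8,0,0],[0,-0.8,0,0],[0,-0.7,0,0],[0,-0.4,0,0],[0,-0.25,0,0],[0,0,0,0]]]'

```text
time: 4.92
tcp_pos: [0.4887, -0.1253, 0.0351]
tcp_rot: [3.141, -0.003, 0.002]
wrist_force: [-2.5, -2.1, 5.2]
opening: 0.74
```

>>> play_rows --commands '[[[0,0,0,0],[0,0,0,0],[0,0,0,0],[0,0,0,0],[0,0,0.5,0],[0,0,1,0],[0,0,1,0],[0,0,1,0],[0,0,1,0],[0,0,1,0]]]' --grip -1

```text
time: 5.75
tcp_pos: [0.4878, -0.1242, 0.145]
tcp_rot: [3.141, -0.0, 0.003]
wrist_force: [0.3, 0.3, -0.4]
opening: 1.003
```

>>> play_rows --commands '[[[0.04,1,0,0],[0.04,1,0,0],[0.04,1,0,0],[0.04,1,0,0],[0.04,1,0,0],[0.04,1,0,0],[0.04,1,0,0],[0.04,1,0,0],[0.04,1,0,0],[0.04,1,0,0],[0.04,1,0,0],[0.04,1,0,0]]]'

```text
time: 6.75
tcp_pos: [0.4974, 0.1168, 0.1441]
tcp_rot: [3.142, -0.0, 0.003]
wrist_force: [0.6, 0.0, 0.1]
opening: 1.0
```

>>> play_rows --commands '[[[0.04,1,0,0],[0.04,1,0,0],[0.04,1,0,0],[0.04,0.5,0,0],[0,0,0,0],[0,0,0,0]]]'

```text
time: 7.25
tcp_pos: [0.5005, 0.1856, 0.1435]
tcp_rot: [3.141, 0.0, 0.004]
wrist_force: [-0.5, -0.2, -0.4]
opening: 1.004
```

```bash
cat > look.py <<'E'
import sys
from seg import *
def hc(m):
    hull=cv2.convexHull(np.argwhere(m)[:,::-1].astype(np.float32)); M=cv2.moments(hull); return np.array([M['m10']/M['m00'],M['m01']/M['m00']])
def look(tag):
    for n in("scene","top"):
        p,d=cams.camera(n); np.savez(f"/tmp/{n}.npz",p=p,d=d)
        crop(n,p,*((150,90,370,230,2.1) if n=="scene" else (110,110,380,200,2.1)),f"{tag}_{n}.png")
        print(n,ctrl.read_state()["tcp_pos"].round(4))
        for s,c,m in comps(gray(n,p),150):
            if not(170<c[0]<520 and 115<c[1]<310): continue
            u=hc(m); print(s,u.round(1),"z0",ray(n,u,0)[0,:2].round(4),"z.023",ray(n,u,.023)[0,:2].round(4),"z.04",ray(n,u,.04)[0,:2].round(4))
if __name__=="__main__": look(sys.argv[1])
E
python3 look.py a
```

```text
scene [0.5006 0.1851 0.1435]
[255 138  18  22 316] [264. 148.] z0 [ 0.4069 -0.2494] z.023 [ 0.4224 -0.2367] z.04 [ 0.4338 -0.2273]
[231 154  20  22 339] [240.8 164.4] z0 [ 0.4927 -0.2822] z.023 [ 0.506  -0.2687] z.04 [ 0.5158 -0.2587]
[275 164  23  24 403] [286.2 175.6] z0 [ 0.4738 -0.135 ] z.023 [ 0.4875 -0.1252] z.04 [ 0.4977 -0.118 ]
[ 291  183   56   48 1271] [319.3 205.6] z0 [5.283e-01 2.000e-04] z.023 [0.5407 0.0066] z.04 [0.5498 0.0113]
[374 200  24  30 497] [385.4 214. ] z0 [0.4778 0.1805] z.023 [0.4915 0.1823] z.04 [0.5015 0.1837]
[398 282  44  28 402] [419.2 295.8] z0 [0.6633 0.3342] z.023 [0.6723 0.3322] z.04 [0.6789 0.3307]
top [0.5006 0.1848 0.1434]
[358 132  30  33 279] [372.9 148.4] z0 [ 0.7432 -0.1633] z.023 [ 0.7375 -0.1603] z.04 [ 0.7334 -0.1582]
[176 175  36  10 188] [195.9 180.4] z0 [0.6593 0.3288] z.023 [0.6552 0.3225] z.04 [0.6522 0.3178]
[311 193  22  21 406] [321.4 203.1] z0 [ 0.5918 -0.0179] z.023 [ 0.589  -0.0177] z.04 [ 0.5869 -0.0176]
[  167   196    97   204 12582] [212.2 299. ] z0 [0.3359 0.2781] z.023 [0.3379 0.2727] z.04 [0.3394 0.2688]
[292 222  36  36 990] [309.8 239.5] z0 [0.4923 0.0149] z.023 [0.4913 0.0145] z.04 [0.4906 0.0142]
[406 222  21  20 315] [416.  231.7] z0 [ 0.5102 -0.2743] z.023 [ 0.5089 -0.2693] z.04 [ 0.508  -0.2656]
[351 228  25  25 441] [362.7 240.3] z0 [ 0.4884 -0.1289] z.023 [ 0.4876 -0.1266] z.04 [ 0.4869 -0.1249]
[395 255  21  19 309] [405.  263.7] z0 [ 0.4243 -0.2413] z.023 [ 0.4246 -0.2369] z.04 [ 0.4249 -0.2336]
```

View pics/a_scene.png

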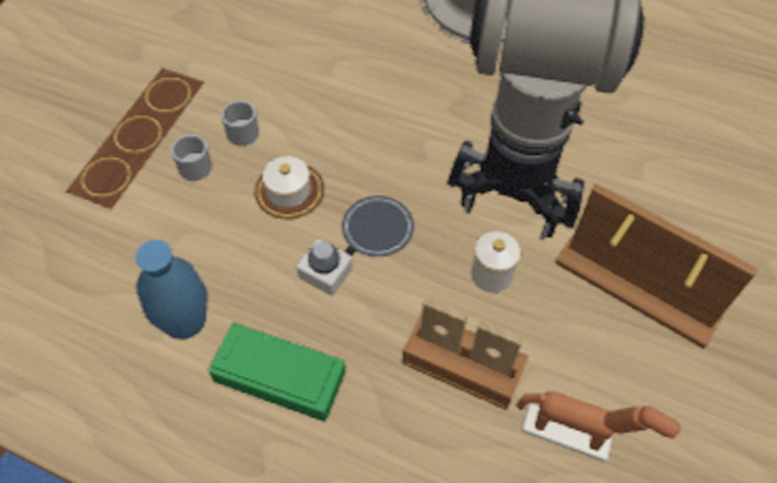

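View pics/a_top.png

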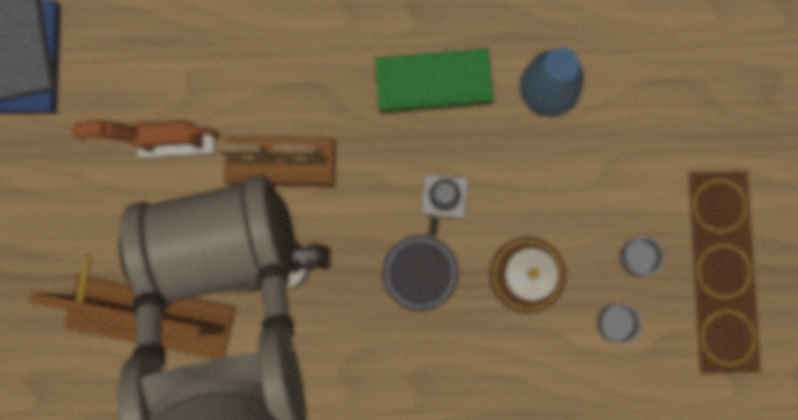

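>>> play_rows --commands '[[[0,0,-0.85,0],[0,0,-0.85,0],[0,0,-0.85,0],[0,0,-0.85,0],[0,0,-0.85,0],[0,0,-0.85,0],[0,0,0,0],[0,0,0,0]]]'

```text
time: 8.02
tcp_pos: [0.5003, 0.1847, 0.041]
tcp_rot: [3.141, 0.002, 0.001]
wrist_force: [-0.8, 0.2, 0.0]
opening: 1.003
```

>>> play_rows --commands '[[[0,0,0,0],[0,0,0,0],[0,0,0,0],[0,0,0,0],[0,0,0,0],[0,0,0,0],[0,0,0,0]]]' --grip 1 --force 25

```text
time: 8.6
tcp_pos: [0.5015, 0.1855, 0.0427]
tcp_rot: [3.141, -0.002, 0.003]
wrist_force: [0.1, -4.1, 6.8]
opening: 0.651
```

>>> play_rows --commands '[[[0,-0.3,0,0],[-0.05,-0.6,0,0],[-0.05,-0.8,0,0],[-0.05,-0.8,0,0],[-0.05,-0.8,0,0],[-0.05,-0.8,0,0],[-0.05,-0.8,0,0],[-0.05,-0.8,0,0],[-0.05,-0.8,0,0],[-0.05,-0.8,0,0],[-0.05,-0.7,0,0],[0,-0.4,0,0]]]'

```text
time: 9.6
tcp_pos: [0.4916, 0.0174, 0.0427]
tcp_rot: [-3.141, -0.003, 0.001]
wrist_force: [-0.5, 9.0, 7.5]
opening: 0.647
```

>>> play_rows --commands '[[[0,-0.15,0,0],[0,0,0,0],[0,0,0,0]]]'

```text
time: 9.85
tcp_pos: [0.4916, 0.0143, 0.0427]
tcp_rot: [3.141, -0.003, 0.002]
wrist_force: [-1.0, -0.5, 8.0]
opening: 0.646
```

>>> play_rows --commands '[[[0,0,0,0],[0,0,0,0],[0,0,0,0],[0,0,0,0],[0,0,0.5,0],[0,0,1,0],[0,0,1,0],[0,0,1,0],[0,0,1,0],[0,0,1,0]]]' --grip -1

```text
time: 10.68
tcp_pos: [0.4905, 0.0148, 0.153]
tcp_rot: [3.141, -0.0, 0.003]
wrist_force: [0.2, -0.8, -0.3]
opening: 0.999
```

```bash
python3 look.py b
```

```text
scene [0.4925 0.0146 0.1566]
[255 138  18  22 314] [264. 148.] z0 [ 0.4069 -0.2494] z.023 [ 0.4224 -0.2367] z.04 [ 0.4338 -0.2274]
[231 154  20  22 338] [240.9 164.3] z0 [ 0.4926 -0.2822] z.023 [ 0.5059 -0.2687] z.04 [ 0.5157 -0.2588]
[275 164  23  25 407] [286.2 175.7] z0 [ 0.474  -0.1348] z.023 [ 0.4878 -0.125 ] z.04 [ 0.4979 -0.1178]
[ 291  176   56   55 1351] [320.  203.2] z0 [ 0.5204 -0.0015] z.023 [0.533  0.0049] z.04 [0.5423 0.0097]
[398 282  44  28 402] [419.2 295.8] z0 [0.6633 0.3342] z.023 [0.6723 0.3322] z.04 [0.6789 0.3307]
top [0.4924 0.0146 0.1549]
[358 132  30  33 266] [372.8 148.5] z0 [ 0.7431 -0.1632] z.023 [ 0.7375 -0.1603] z.04 [ 0.7333 -0.1581]
[175 175  37  10 187] [195.7 180.4] z0 [0.6593 0.3293] z.023 [0.6552 0.323 ] z.04 [0.6522 0.3183]
[ 266  193   78   89 3757] [308.2 232.2] z0 [0.5122 0.019 ] z.023 [0.5109 0.0185] z.04 [0.5099 0.0181]
[406 222  21  20 314] [415.9 231.6] z0 [ 0.5104 -0.2741] z.023 [ 0.5091 -0.2691] z.04 [ 0.5081 -0.2654]
[351 228  25  25 441] [362.7 240.3] z0 [ 0.4884 -0.1288] z.023 [ 0.4875 -0.1266] z.04 [ 0.4869 -0.1249]
[264 247  13  28 209] [269.5 259.3] z0 [0.4401 0.1245] z.023 [0.4401 0.122 ] z.04 [0.4402 0.1201]
[395 254  21  20 310] [405.  263.6] z0 [ 0.4246 -0.2413] z.023 [ 0.4249 -0.2369] z.04 [ 0.4252 -0.2336]
```

View pics/b_scene.png

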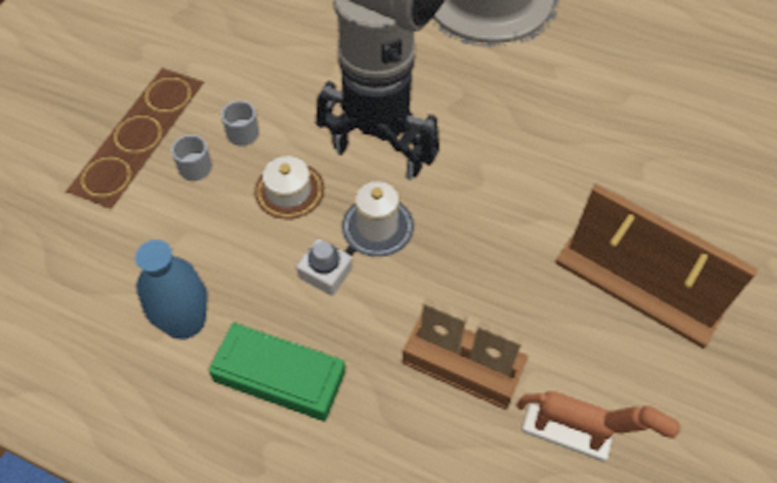

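>>> play_rows --commands '[[[0.8,-0.27,0,0],[0.8,-0.27,0,0],[0.8,-0.27,0,0],[0.8,-0.27,0,0],[0.8,-0.27,0,0],[0.8,-0.27,0,0],[0,0,-0.7,0],[0,0,-0.7,0],[0,0,-0.7,0],[0,0,-0.7,0],[0,0,0,0],[0,0,0,0]]]' --grip 1

```text
time: 11.78
tcp_pos: [0.586, -0.0176, 0.0945]
tcp_rot: [-3.141, 0.003, 0.003]
wrist_force: [0.4, -0.9, 0.3]
opening: -0.003
```

>>> play_rows --commands '[[[0,0,-0.4,0],[0,0,-0.3,0],[0,0,-0.25,0],[0,0,-0.15,0],[0,0,0,0],[0,0,0,0]]]'

```text
time: 12.28
tcp_pos: [0.5875, -0.0178, 0.0741]
tcp_rot: [3.141, -0.002, 0.003]
wrist_force: [-0.0, 0.9, 6.4]
opening: 0.001
```

>>> play_rows --commands '[[[0,0,-0.1,0],[0,0,-0.05,0],[0,0,0,0],[0,0,0,0]]]'

```text
time: 12.62
tcp_pos: [0.5875, -0.0178, 0.072]
tcp_rot: [3.141, -0.003, 0.003]
wrist_force: [-2.0, 0.2, 10.9]
opening: 0.001
```

>>> play_rows --commands '[[[0,0,-0.06,0],[0,0,0,0],[0,0,0,0]]]'

```text
time: 12.87
tcp_pos: [0.5875, -0.0178, 0.0719]
tcp_rot: [3.141, -0.003, 0.003]
wrist_force: [-4.4, 0.7, 19.2]
opening: -0.002
```

>>> play_rows --commands '[[[0,0,0.5,0],[0,0,1,0],[0,0,1,0],[0,0,1,0],[-0.3,-1,0,0],[-0.3,-1,0,0],[-0.3,-1,0,0],[-0.3,-1,0,0],[-0.3,-1,0,0],[-0.3,-1,0,0],[-0.3,-1,0,0],[-0.3,-1,0,0]]]'

```text
time: 13.87
tcp_pos: [0.538, -0.1785, 0.1389]
tcp_rot: [-3.141, 0.001, 0.003]
wrist_force: [-0.1, -0.0, 0.2]
opening: 0.001
```

>>> play_rows --commands '[[[-0.4,-1,0,0],[-0.4,-1,0,0],[-0.4,-1,0,0],[-0.4,-1,0,0],[0,-0.5,0,0],[0,0,0,0],[0,0,0,0]]]' --grip -1

```text
time: 14.45
tcp_pos: [0.5068, -0.2675, 0.1389]
tcp_rot: [-3.141, 0.0, 0.002]
wrist_force: [0.1, 0.1, -0.3]
opening: 0.975
```

```bash
python3 look.py c
```

```text
scene [ 0.5069 -0.2669  0.1389]
[255 138  18  22 314] [264. 148.] z0 [ 0.4069 -0.2494] z.023 [ 0.4224 -0.2367] z.04 [ 0.4338 -0.2274]
[231 154  20  22 339] [240.8 164.4] z0 [ 0.4927 -0.2822] z.023 [ 0.506  -0.2687] z.04 [ 0.5158 -0.2587]
[275 164  23  25 406] [286.2 175.8] z0 [ 0.4742 -0.1347] z.023 [ 0.4879 -0.125 ] z.04 [ 0.4981 -0.1177]
[ 291  176   56   55 1346] [320.  203.3] z0 [ 0.5206 -0.0012] z.023 [0.5332 0.0052] z.04 [0.5425 0.01  ]
[398 282  44  28 402] [419.2 295.8] z0 [0.6633 0.3342] z.023 [0.6723 0.3322] z.04 [0.6789 0.3307]
top [ 0.507  -0.2666  0.139 ]
[358 132  30  33 271] [372.9 148.4] z0 [ 0.7432 -0.1632] z.023 [ 0.7376 -0.1603] z.04 [ 0.7334 -0.1581]
[175 174  37  11 188] [195.9 180.1] z0 [0.6599 0.3288] z.023 [0.6559 0.3225] z.04 [0.6529 0.3178]
[ 402  183  107   94 3952] [459.  228.9] z0 [ 0.5164 -0.3913] z.023 [ 0.515 -0.384] z.04 [ 0.514  -0.3787]
[311 193  22  22 410] [321.3 203.3] z0 [ 0.5911 -0.0178] z.023 [ 0.5883 -0.0176] z.04 [ 0.5862 -0.0174]
[292 222  36  36 961] [309.8 239.5] z0 [0.4922 0.0149] z.023 [0.4912 0.0145] z.04 [0.4906 0.0142]
[351 228  25  25 438] [362.8 240.4] z0 [ 0.4882 -0.1291] z.023 [ 0.4874 -0.1268] z.04 [ 0.4867 -0.1251]
```

View pics/c_scene.png

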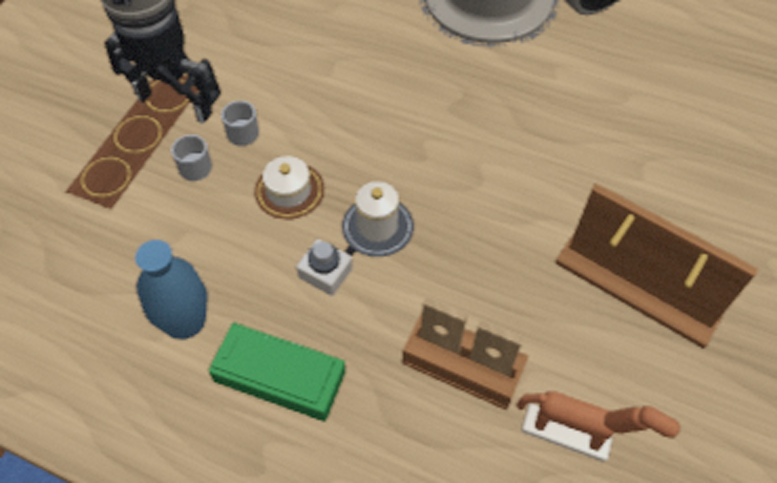

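>>> play_rows --commands '[[[0,-0.1,-0.87,0],[0,0,-0.87,0],[0,0,-0.87,0],[0,0,-0.87,0],[0,0,-0.87,0],[0,0,-0.87,0],[0,0,0,0],[0,0,0,0]]]'

```text
time: 15.22
tcp_pos: [0.5067, -0.2684, 0.0342]
tcp_rot: [-3.14, 0.002, 0.004]
wrist_force: [-0.3, 0.3, 0.4]
opening: 1.0
```

>>> play_rows --commands '[[[0,0,0,0],[0,0,0,0],[0,0,0,0],[0,0,0,0],[0,0,0,0],[0,0,0,0],[0,0,0,0]]]' --grip 1 --force 20

```text
time: 15.8
tcp_pos: [0.5073, -0.2699, 0.036]
tcp_rot: [3.141, -0.002, 0.002]
wrist_force: [-0.9, 2.1, 6.1]
opening: 0.568
```

>>> play_rows --commands '[[[0.15,-0.25,0,0],[0.3,-0.45,0,0],[0.4,-0.6,0,0],[0.4,-0.65,0,0],[0.4,-0.65,0,0],[0.4,-0.65,0,0],[0.4,-0.65,0,0],[0.4,-0.65,0,0],[0.3,-0.5,0,0],[0.2,-0.25,0,0],[0,0,0,0],[0,0,0,0]]]'

```text
time: 16.8
tcp_pos: [0.5743, -0.3769, 0.0361]
tcp_rot: [3.139, -0.002, 0.002]
wrist_force: [-0.2, -1.8, 4.6]
opening: 0.567
```

>>> play_rows --commands '[[[0,0,0,0],[0,0,0,0],[0,0,0,0],[0,0,0,0],[0,0,0.5,0],[0,0,1,0],[0,0,1,0],[0,0,1,0],[0,0,1,0],[0,0,0,0]]]' --grip -1

```text
time: 17.63
tcp_pos: [0.5755, -0.3771, 0.1304]
tcp_rot: [3.136, -0.007, 0.003]
wrist_force: [0.1, -0.3, 1.3]
opening: 1.003
```

>>> play_rows --commands '[[[-0.94,0.88,0,0],[-0.94,0.88,0,0],[-0.94,0.88,0,0],[-0.94,0.88,0,0],[-0.94,0.88,0,0],[-0.94,0.88,0,0],[-0.94,0.88,0,0],[-0.94,0.88,0,0],[0,0,0,0],[0,0,0,0]]]'

```text
time: 18.47
tcp_pos: [0.4228, -0.2342, 0.125]
tcp_rot: [3.142, 0.0, 0.003]
wrist_force: [0.1, 0.2, 0.0]
opening: 0.997
```

```bash
python3 look.py d
```

```text
scene [ 0.4237 -0.2351  0.1251]
[255 138  18  22 316] [264. 148.] z0 [ 0.4069 -0.2494] z.023 [ 0.4224 -0.2367] z.04 [ 0.4338 -0.2273]
[186 158  22  23 350] [197.  168.7] z0 [ 0.5616 -0.396 ] z.023 [ 0.5732 -0.3797] z.04 [ 0.5817 -0.3676]
[275 164  23  25 411] [286.2 175.7] z0 [ 0.4741 -0.1349] z.023 [ 0.4879 -0.1251] z.04 [ 0.498  -0.1179]
[ 291  176   56   55 1345] [320.  203.2] z0 [ 0.5203 -0.0015] z.023 [0.5329 0.0049] z.04 [0.5422 0.0097]
[398 282  44  28 402] [419.2 295.8] z0 [0.6633 0.3342] z.023 [0.6723 0.3322] z.04 [0.6789 0.3307]
top [ 0.4241 -0.2356  0.125 ]
[358 132  30  33 281] [372.8 148.5] z0 [ 0.7431 -0.1632] z.023 [ 0.7375 -0.1603] z.04 [ 0.7333 -0.1581]
[175 174  37  11 186] [195.9 180.1] z0 [0.66   0.3289] z.023 [0.6559 0.3226] z.04 [0.6529 0.3179]
[311 193  22  21 408] [321.3 203.1] z0 [ 0.5916 -0.0179] z.023 [ 0.5888 -0.0177] z.04 [ 0.5868 -0.0175]
[445 197  23  19 338] [456.3 206.2] z0 [ 0.5786 -0.387 ] z.023 [ 0.576  -0.3798] z.04 [ 0.5741 -0.3746]
[292 222  36  36 961] [309.8 239.5] z0 [0.4922 0.0148] z.023 [0.4913 0.0144] z.04 [0.4906 0.0141]
[351 228  25  25 444] [362.7 240.3] z0 [ 0.4885 -0.129 ] z.023 [ 0.4876 -0.1267] z.04 [ 0.487 -0.125]
[ 403  231   87   92 3408] [446.4 275.6] z0 [ 0.3913 -0.3512] z.023 [ 0.3922 -0.3448] z.04 [ 0.393 -0.34 ]
[388 254  21  17 194] [399.5 262.8] z0 [ 0.4269 -0.2267] z.023 [ 0.4272 -0.2225] z.04 [ 0.4275 -0.2195]
```

View pics/d_scene.png

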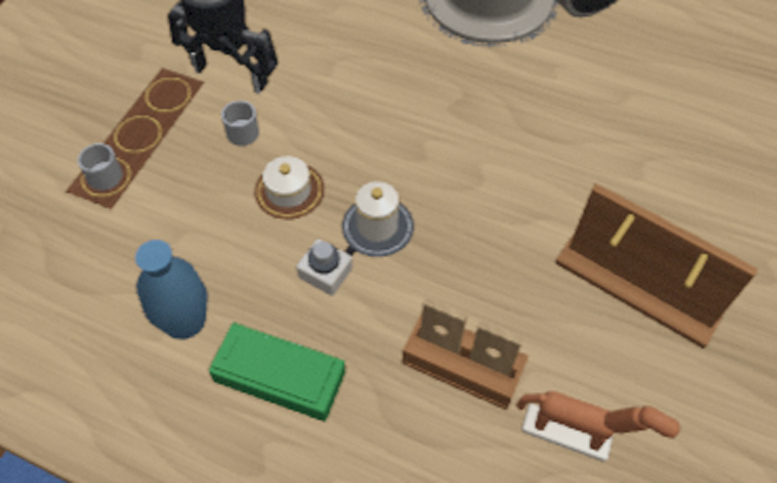

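>>> play_rows --commands '[[[0,-0.05,-0.9,0],[0,0,-0.9,0],[0,0,-0.9,0],[0,0,-0.9,0],[0,0,-0.9,0],[0,0,0,0],[0,0,0,0]]]'

```text
time: 19.15
tcp_pos: [0.4235, -0.2362, 0.034]
tcp_rot: [-3.141, 0.001, 0.002]
wrist_force: [0.2, -0.8, 0.4]
opening: 0.997
```

>>> play_rows --commands '[[[0,0,0,0],[0,0,0,0],[0,0,0,0],[0,0,0,0],[0,0,0,0],[0,0,0,0],[0,0,0,0]]]' --grip 1 --force 20

```text
time: 19.73
tcp_pos: [0.4239, -0.2364, 0.0359]
tcp_rot: [3.14, -0.002, 0.002]
wrist_force: [-0.3, -0.1, 6.4]
opening: 0.591
```

>>> play_rows --commands '[[[-0.05,-0.3,0,0],[-0.1,-0.6,0,0],[-0.1,-0.8,0,0],[-0.1,-0.8,0,0],[-0.1,-0.8,0,0],[-0.1,-0.8,0,0],[-0.1,-0.8,0,0],[-0.1,-0.8,0,0],[-0.1,-0.7,0,0],[-0.1,-0.5,0,0],[-0.05,-0.2,0,0],[0,0,0,0]]]'

```text
time: 20.73
tcp_pos: [0.4036, -0.3792, 0.0359]
tcp_rot: [3.14, -0.002, 0.002]
wrist_force: [-1.6, -2.0, 5.0]
opening: 0.588
```

>>> play_rows --commands '[[[0,0,0,0],[0,0,0,0],[0,0,0,0],[0,0,0,0],[0,0,0.5,0],[0,0,1,0],[0,0,1,0],[0,0,1,0],[0,0,1,0],[0,0,1,0]]]' --grip -1

```text
time: 21.57
tcp_pos: [0.4033, -0.3777, 0.1464]
tcp_rot: [3.141, -0.0, 0.003]
wrist_force: [1.5, -0.4, -0.8]
opening: 1.002
```

>>> play_rows --commands '[[[0.385,1,0.2,0.6],[0.385,1,0.2,0.6],[0.385,1,0.2,0.6],[0.385,1,0.2,0.6],[0.385,1,0.2,0.6],[0.385,1,0.2,0.6],[0.385,1,0.2,0.6],[0.385,1,0.2,0.6],[0.385,1,0.2,0.6],[0.385,1,0.2,0.6],[0.385,1,0.2,0.6],[0.385,1,0.2,0.6]]]'

```text
time: 22.57
tcp_pos: [0.4959, -0.1368, 0.1937]
tcp_rot: [3.141, -0.0, 0.634]
wrist_force: [0.7, -0.1, -0.5]
opening: 0.998
```

>>> play_rows --commands '[[[0.385,1,0.1,0.6],[0.385,1,0.1,0.6],[0.385,1,0.1,0.6],[0.385,1,0.1,0.6],[0.385,1,0.1,0.6],[0.385,1,0.1,0.6],[0.385,1,0.1,0.6],[0.385,1,0.1,0.6],[0.385,1,0.1,0.6],[0.385,1,0.1,0.6],[0.385,1,0.1,0.6],[0.385,1,0.1,0.6]]]'

```text
time: 23.57
tcp_pos: [0.5881, 0.1033, 0.2176]
tcp_rot: [3.141, -0.0, 1.262]
wrist_force: [0.1, 0.7, 0.0]
opening: 1.001
```

>>> play_rows --commands '[[[0.385,1,0,0.6],[0.385,1,0,0.6],[0.385,1,0,0.6],[0.385,1,0,0.6],[0.385,1,0,0.6],[0.385,1,0,0.3],[0,0.1,0,0],[0,0,0,0],[0,0,0,0]]]'

```text
time: 24.32
tcp_pos: [0.6339, 0.2237, 0.2169]
tcp_rot: [-3.141, 0.001, 1.547]
wrist_force: [0.2, -0.0, 0.2]
opening: 0.999
```

```bash
python3 look.py e; python3 - <<'E'
from h import *
for n in("scene","top"):
    p=np.load(f"/tmp/{n}.npz")["p"]
    crop(n,p,*((330,160,190,140,4) if n=="scene" else (110,120,200,150,4)),f"e2_{n}.png")
    crop(n,p,*((170,110,190,140,4) if n=="scene" else (280,120,200,150,4)),f"e3_{n}.png")
    d=np.load(f"/tmp/{n}.npz")["d"]; X=cloud(n,d)
    m=(X[...,2]>.06)&(X[...,2]<.135)&(X[...,0]>.60)&(X[...,0]<.66)&(X[...,1]>.1)&(X[...,1]<.25)
    Q=X[m];print(len(Q),np.median(Q,0) if len(Q) else "")
E
```

```text
scene [0.634  0.2233 0.217 ]
[218 119  20  22 308] [227.6 129.2] z0 [ 0.386 -0.398] z.023 [ 0.4019 -0.3816] z.04 [ 0.4137 -0.3695]
[186 158  22  23 350] [197.  168.7] z0 [ 0.5615 -0.3963] z.023 [ 0.5731 -0.3799] z.04 [ 0.5816 -0.3678]
[275 164  23  25 410] [286.2 175.7] z0 [ 0.474  -0.1349] z.023 [ 0.4877 -0.1251] z.04 [ 0.4979 -0.1179]
[ 291  176   56   55 1346] [320.  203.2] z0 [ 0.5202 -0.0014] z.023 [0.5328 0.005 ] z.04 [0.5421 0.0098]
[398 282  44  28 402] [419.2 295.8] z0 [0.6633 0.3342] z.023 [0.6723 0.3322] z.04 [0.6789 0.3307]
top [0.6341 0.2231 0.2171]
[358 132  30  33 285] [372.9 148.5] z0 [ 0.7431 -0.1633] z.023 [ 0.7375 -0.1603] z.04 [ 0.7333 -0.1582]
[311 193  22  21 407] [321.3 203. ] z0 [ 0.5918 -0.0178] z.023 [ 0.589  -0.0176] z.04 [ 0.5869 -0.0175]
[446 197  22  19 335] [456.5 206.3] z0 [ 0.5783 -0.3875] z.023 [ 0.5758 -0.3804] z.04 [ 0.5739 -0.3751]
[292 222  36  36 959] [309.8 239.5] z0 [0.4922 0.0149] z.023 [0.4912 0.0145] z.04 [0.4906 0.0142]
[351 228  24  25 438] [362.6 240.3] z0 [ 0.4884 -0.1287] z.023 [ 0.4876 -0.1264] z.04 [ 0.4869 -0.1247]
[449 262  23  19 351] [460.4 271. ] z0 [ 0.4032 -0.3893] z.023 [ 0.404  -0.3822] z.04 [ 0.4045 -0.3769]
606 [0.63911362 0.18054653 0.10105104]
284 [0.63216633 0.17874687 0.11590021]
```

View pics/e2_scene.png

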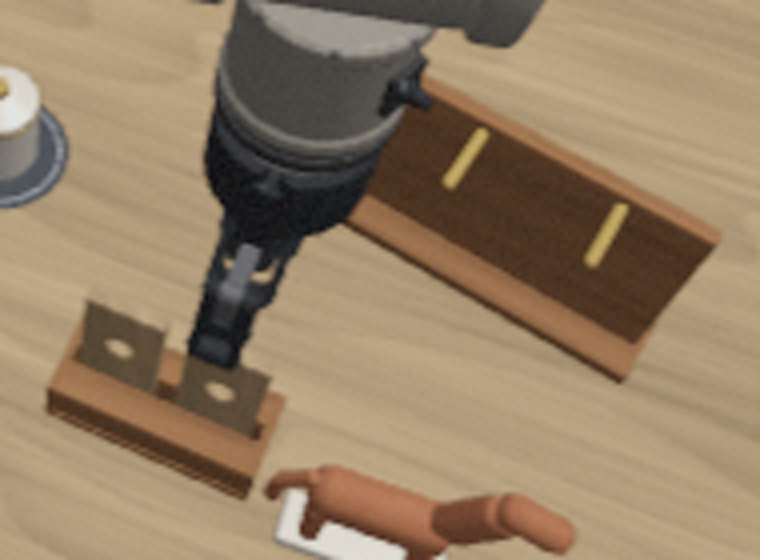

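View pics/e3_scene.png

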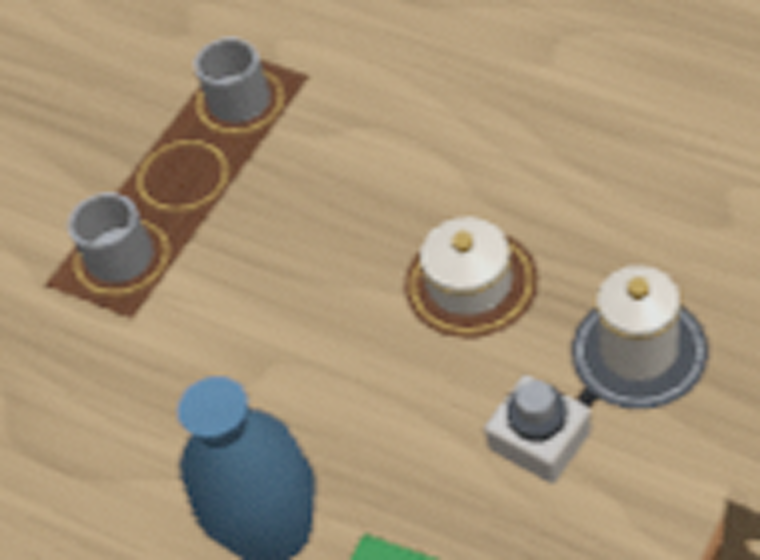

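View pics/e3_top.png

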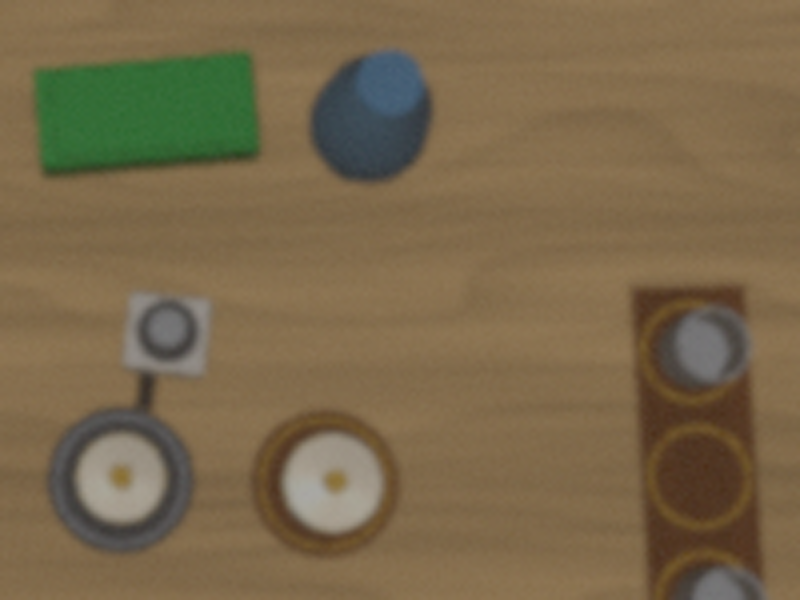

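>>> play_rows --commands '[[[0,0.05,-0.95,0],[0,0,-0.95,0],[0,0,-0.95,0],[0,0,-0.95,0],[0,0,-0.95,0],[0,0,0,0],[0,0,0,0]]]'

```text
time: 25.0
tcp_pos: [0.6338, 0.2241, 0.1213]
tcp_rot: [-3.14, 0.001, 1.546]
wrist_force: [-0.7, 0.0, 0.6]
opening: 0.995
```

>>> play_rows --commands '[[[0,0,0,0],[0,0,0,0],[0,0,0,0],[0,0,0,0],[0,0,0,0],[0,0,0,0],[0,0,0,0],[0,0,0,0],[0,0,0,0],[0,0,0,0]]]' --grip 1 --force 25

```text
time: 25.83
tcp_pos: [0.6345, 0.2252, 0.1221]
tcp_rot: [3.141, -0.0, 1.547]
wrist_force: [0.5, -0.2, 2.9]
opening: 0.099
```

>>> play_rows --commands '[[[0,0,0.3,0],[0,0,0.6,0],[0,0,0.8,0],[0,0,0.8,0],[0,0,0.6,0],[-0.4,0,0,0],[-0.8,0,0,0],[-0.8,0,0,-0.5],[-0.8,0,0,-0.5],[-0.8,0.2,0,-0.5],[-0.8,0.4,0,-0.5],[-0.4,0.7,0,0]]]'

```text
time: 26.83
tcp_pos: [0.5365, 0.2505, 0.1848]
tcp_rot: [-3.141, 0.001, 1.369]
wrist_force: [0.4, 0.2, -0.3]
opening: 0.097
```

>>> play_rows --commands '[[[-0.1,0.8,0,0],[0,0.8,0,0],[0,0.8,0,0],[0,0.8,0,0],[0,0.8,0,0],[0,0.8,0,0],[0,0.8,0,0],[0,0.8,0,0],[0,0.5,0,0],[0,0,0,0],[0,0,0,0]]]'

```text
time: 27.75
tcp_pos: [0.5361, 0.3892, 0.1837]
tcp_rot: [-3.142, 0.001, 1.374]
wrist_force: [-0.6, 0.0, -0.3]
opening: 0.099
```

```bash
cat > tagl.py <<'E'
import sys
from h import *
for n in("scene","top"):
    p,d=cams.camera(n); np.savez(f"/tmp/{n}.npz",p=p,d=d); print(ctrl.read_state()["tcp_pos"])
    crop(n,p,*((380,130,140,105,5.5) if n=="scene" else (110,170,130,90,6)),f"{sys.argv[1]}_{n}.png")
E
python3 tagl.py f
```

```text
[0.53621464 0.38864704 0.18366946]
[0.53634894 0.38833132 0.18374772]
```

View pics/f_scene.png

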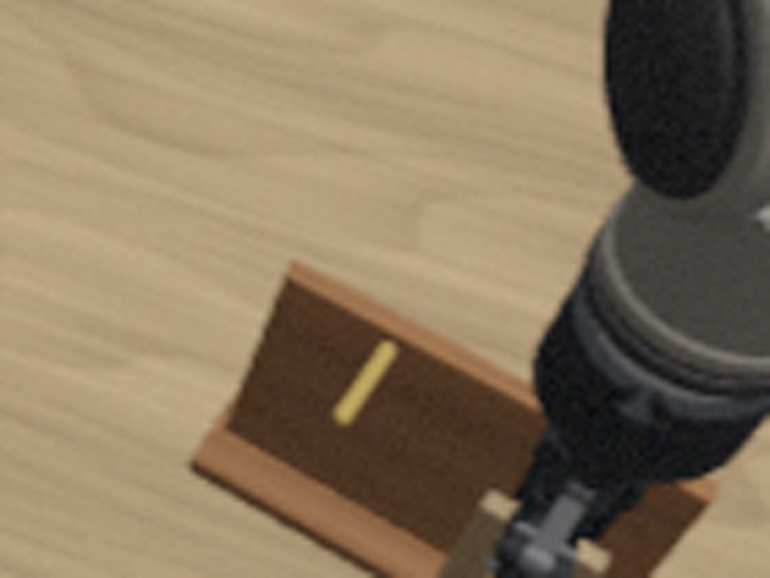

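View pics/f_top.png

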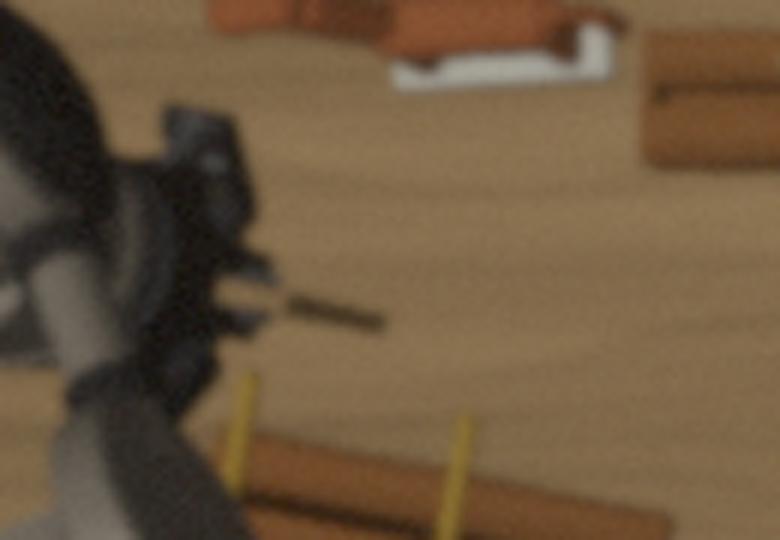

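```bash
python3 - <<'E'
from h import *
p=np.load("/tmp/scene.npz")["p"]; crop("scene",p,430,200,120,90,6.5,"f2.png")
def S(x,y): return np.array([380,130])+np.array([x,y])/5.5-.41
for m in((487,493),(608,550)): print(ray("scene",S(*m),.190)[0].round(4))
u=np.array([.981,-.193]);v=np.array([.193,.981])
for nm,P in dict(Broot=(.4587,.4037),Btip=(.5093,.3943),Aroot=(.4401,.3152),Atip=(.4901,.3056),tcp=(.5363,.3885)).items(): print(nm,np.dot(P,u).round(4),np.dot(P,v).round(4))
E
```

```text
[0.5293 0.3651 0.19  ]
[0.5354 0.4138 0.19  ]
Broot 0.3721 0.4846
Btip 0.4235 0.4851
Aroot 0.3709 0.3942
Atip 0.4218 0.3944
tcp 0.4511 0.4846
```

View pics/f2.png

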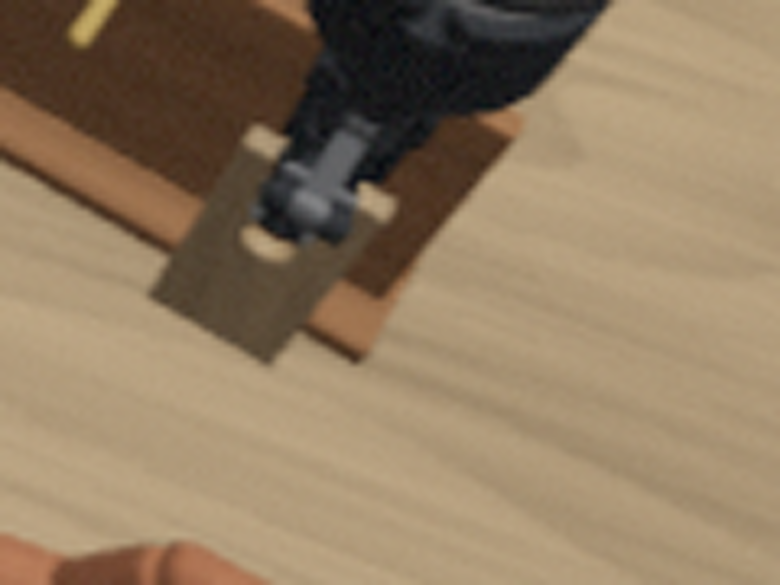

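>>> play_rows --commands '[[[-0.3,0.06,0,0],[-0.3,0.06,0,0],[-0.3,0.06,0,0],[-0.3,0.06,0,0],[-0.3,0.06,0,0],[-0.3,0.06,0,0],[-0.3,0.06,0,0],[-0.3,0.06,0,0],[-0.3,0.06,-0.1,0],[0,0,0,0],[0,0,0,0]]]'

```text
time: 28.77
tcp_pos: [0.4819, 0.4, 0.1816]
tcp_rot: [3.142, 0.0, 1.373]
wrist_force: [-0.6, 0.3, 0.1]
opening: 0.1
```

```bash
python3 tagl.py g; python3 -c "
from h import *
p=np.load('/tmp/scene.npz')['p']; crop('scene',p,430,180,120,90,6.5,'g2.png')"
```

```text
[0.48229171 0.39994456 0.18170068]
[0.4825087  0.39987604 0.18172426]
```

View pics/g2.png

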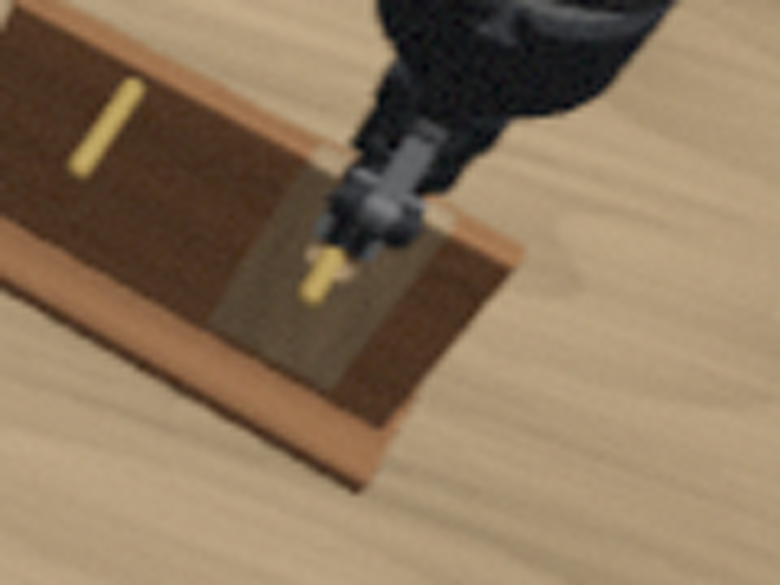

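>>> play_rows --commands '[[[0,0,-0.1,0],[0,0,-0.1,0],[0,0,-0.05,0],[0,0,0,0]]]'

```text
time: 29.2
tcp_pos: [0.4822, 0.3997, 0.1762]
tcp_rot: [-3.141, 0.001, 1.372]
wrist_force: [-0.5, -0.2, 0.1]
opening: 0.099
```

>>> play_rows --commands '[[[0,0,0,0],[0,0,0,0],[0,0,0,0],[0,0,0,0],[0,0,0.3,0],[0,0,0.8,0],[0,0,0.8,0],[0,0,0.8,0],[0,0,0,0],[0,0,0,0]]]' --grip 0

```text
time: 30.03
tcp_pos: [0.4826, 0.4001, 0.2317]
tcp_rot: [3.14, -0.002, 1.373]
wrist_force: [0.7, -0.1, -0.1]
opening: 0.5
```

```bash
python3 tagl.py i; python3 -c "
from h import *
p=np.load('/tmp/scene.npz')['p']; crop('scene',p,430,180,120,90,6.5,'i2.png')"
```

```text
[0.48212225 0.3997981  0.23044464]
[0.48187747 0.399617   0.22977139]
```

View pics/i2.png

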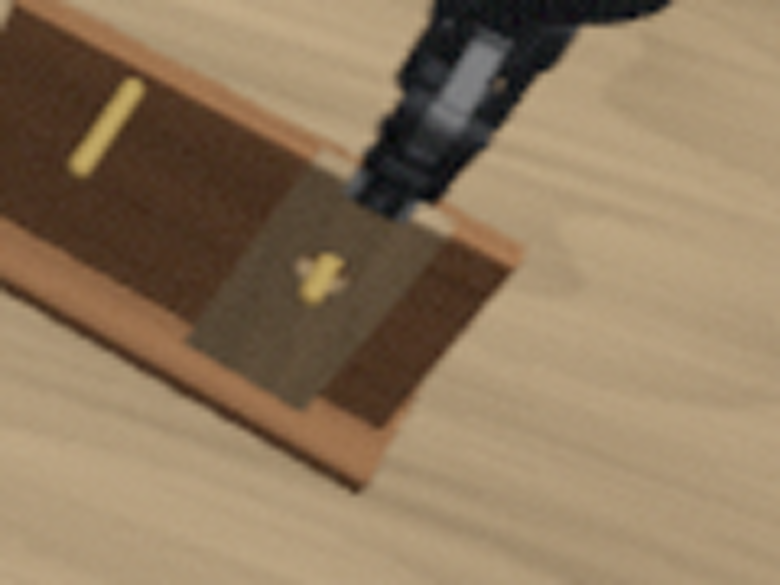

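>>> play_rows --commands '[[[0.63,-1,0,0.17],[0.63,-1,0,0.17],[0.63,-1,0,0.17],[0.63,-1,0,0.17],[0.63,-1,0,0.17],[0.63,-1,0,0.17],[0.63,-1,0,0.17],[0.63,-1,0,0.17],[0.63,-1,0,0.17],[0.63,-1,0,0.17],[0.63,-1,0,0.17],[0.63,-0.95,0,0.13]]]' --grip -1

```text
time: 31.13
tcp_pos: [0.6335, 0.1596, 0.2291]
tcp_rot: [-3.139, 0.0, 1.548]
wrist_force: [0.5, -0.3, 0.4]
opening: 1.001
```

>>> play_rows --commands '[[[0,0,0,0],[0,0,0,0],[0,0,0,0]]]'

```text
time: 31.38
tcp_pos: [0.6328, 0.1613, 0.2296]
tcp_rot: [-3.14, -0.0, 1.547]
wrist_force: [-0.7, -0.2, 0.0]
opening: 0.998
```

```bash
python3 look.py j; python3 -c "
from h import *
p=np.load('/tmp/scene.npz')['p']; crop('scene',p,320,180,190,135,4,'j2.png')"
```

```text
scene [0.6328 0.1617 0.23  ]
[218 119  20  22 309] [227.6 129.2] z0 [ 0.3859 -0.3981] z.023 [ 0.4019 -0.3817] z.04 [ 0.4137 -0.3696]
[186 158  22  23 350] [197.  168.7] z0 [ 0.5616 -0.396 ] z.023 [ 0.5732 -0.3797] z.04 [ 0.5817 -0.3676]
[275 164  23  25 405] [286.1 175.8] z0 [ 0.4743 -0.1349] z.023 [ 0.488  -0.1251] z.04 [ 0.4982 -0.1179]
[ 291  176   56   55 1347] [320.  203.1] z0 [ 0.5202 -0.0015] z.023 [0.5328 0.0049] z.04 [0.5421 0.0097]
[398 282  44  28 403] [419.2 295.8] z0 [0.6633 0.3342] z.023 [0.6723 0.3322] z.04 [0.6789 0.3307]
top [0.6328 0.1619 0.2303]
[   40   107   247   293 24361] [182.  280.9] z0 [0.3848 0.3607] z.023 [0.3859 0.3538] z.04 [0.3867 0.3487]
[358 132  30  33 289] [372.9 148.5] z0 [ 0.7431 -0.1633] z.023 [ 0.7374 -0.1603] z.04 [ 0.7333 -0.1582]
[311 193  22  21 411] [321.4 203.1] z0 [ 0.5917 -0.018 ] z.023 [ 0.5889 -0.0178] z.04 [ 0.5869 -0.0176]
[446 197  22  19 336] [456.6 206.3] z0 [ 0.5784 -0.3876] z.023 [ 0.5758 -0.3805] z.04 [ 0.5739 -0.3752]
[292 221  36  37 964] [309.8 239.4] z0 [0.4925 0.0149] z.023 [0.4916 0.0145] z.04 [0.4909 0.0142]
[351 228  25  25 442] [362.8 240.3] z0 [ 0.4884 -0.129 ] z.023 [ 0.4876 -0.1267] z.04 [ 0.4869 -0.1251]
[449 262  23  19 352] [460.3 271. ] z0 [ 0.4033 -0.3892] z.023 [ 0.404 -0.382] z.04 [ 0.4045 -0.3767]
```

View pics/j2.png

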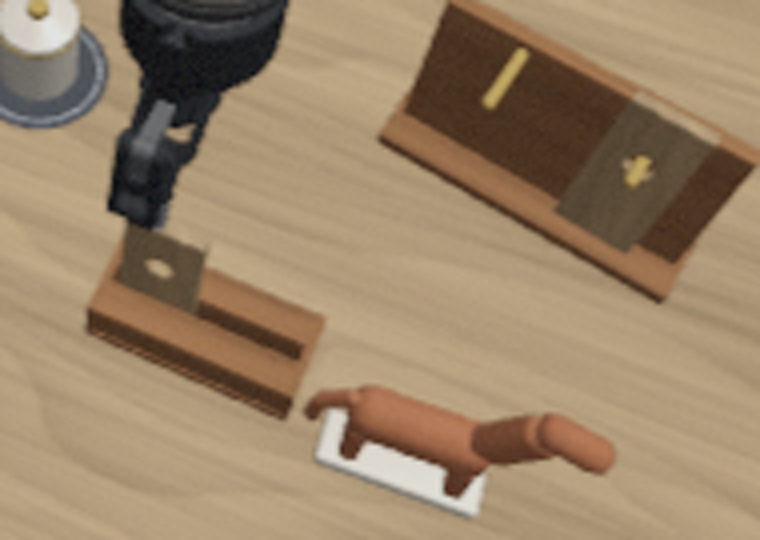

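View pics/j_top.png

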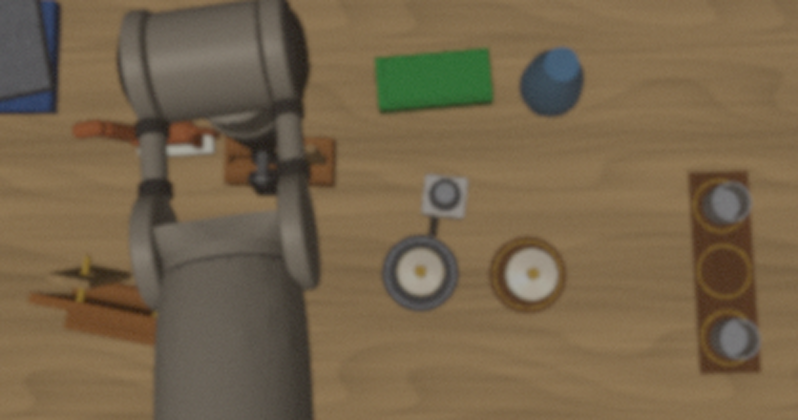

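>>> play_rows --commands '[[[0.05,-0.03,-0.9,0],[0,0,-0.9,0],[0,0,-0.9,0],[0,0,-0.9,0],[0,0,-0.9,0],[0,0,-0.9,0],[0,0,0,0],[0,0,0,0]]]'

```text
time: 32.15
tcp_pos: [0.6336, 0.1611, 0.1222]
tcp_rot: [-3.14, 0.0, 1.548]
wrist_force: [-0.3, -0.2, 0.2]
opening: 1.002
```

>>> play_rows --commands '[[[0,0,0,0],[0,0,0,0],[0,0,0,0],[0,0,0,0],[0,0,0,0],[0,0,0,0],[0,0,0,0],[0,0,0,0],[0,0,0,0],[0,0,0,0]]]' --grip 1 --force 25

```text
time: 32.98
tcp_pos: [0.6346, 0.1603, 0.1231]
tcp_rot: [3.141, -0.0, 1.547]
wrist_force: [-0.8, 0.9, 3.5]
opening: 0.105
```

>>> play_rows --commands '[[[0,0,0.3,0],[0,0,0.6,0],[0,0,0.8,0],[0,0,0.8,0],[0,0,0.6,0],[-0.4,0,0,0],[-0.8,0,0,0],[-0.8,0.2,0,-0.5],[-0.8,0.4,0,-0.5],[-0.8,0.6,0,-0.5],[-0.8,0.7,0,-0.5],[-0.8,0.8,0,0]]]'

```text
time: 33.98
tcp_pos: [0.53, 0.2144, 0.1857]
tcp_rot: [3.14, -0.0, 1.369]
wrist_force: [0.7, -0.5, -0.3]
opening: 0.103
```

>>> play_rows --commands '[[[-0.57,0.8,0,0],[0,0.8,0,0],[0,0.8,0,0],[0,0.8,0,0],[0,0.6,0,0],[0,0.4,0,0],[0,0,0,0],[0,0,0,0]]]'

```text
time: 34.65
tcp_pos: [0.5191, 0.2982, 0.1848]
tcp_rot: [3.141, 0.0, 1.373]
wrist_force: [-0.7, -0.2, -0.5]
opening: 0.099
```

```bash
python3 tagl.py k; python3 -c "
from h import *
p=np.load('/tmp/scene.npz')['p']; crop('scene',p,390,160,120,90,6.5,'k2.png')"
```

```text
[0.51913876 0.29774939 0.18474119]
[0.51916599 0.29760431 0.18475466]
```

View pics/k2.png

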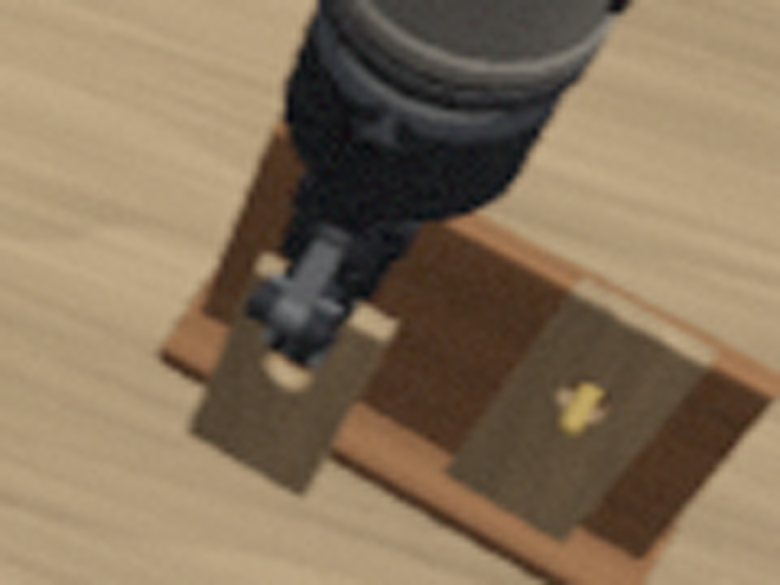

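```bash
python3 - <<'E'
from h import *
u=np.array([.981,-.193]);v=np.array([.193,.981])
def S(x,y): return np.array([390,160])+np.array([x,y])/6.5-.42
for nm,P in dict(L=ray("scene",S(258,262),.19)[0,:2],R=ray("scene",S(396,322),.19)[0,:2],hole=ray("scene",S(290,374),.1355)[0,:2],BL=ray("scene",S(190,432),.07)[0,:2],BR=ray("scene",S(302,493),.07)[0,:2],tcp=(.5192,.2977)).items(): print(nm,P,np.dot(P,u).round(4),np.dot(P,v).round(4))
E
```

```text
L [0.51535988 0.2738746 ] 0.4527 0.3681
R [0.51970683 0.32360357] 0.4474 0.4178
hole [0.51928893 0.29937489] 0.4516 0.3939
BL [0.51814781 0.27492219] 0.4552 0.3697
BR [0.5261336  0.32161963] 0.4541 0.4171
tcp (0.5192, 0.2977) 0.4519 0.3922
```

>>> play_rows --commands '[[[-0.3,0.065,0,0],[-0.3,0.065,0,0],[-0.3,0.065,0,0],[-0.3,0.065,0,0],[-0.3,0.065,0,0],[-0.3,0.065,0,0],[-0.3,0.065,0,0],[-0.3,0.065,0,0],[-0.3,0.065,-0.1,0],[0,0,0,0],[0,0,0,0]]]'

```text
time: 35.67
tcp_pos: [0.4648, 0.3101, 0.1827]
tcp_rot: [3.142, 0.0, 1.373]
wrist_force: [0.2, 1.1, -0.9]
opening: 0.102
```

```bash
python3 tagl.py l; python3 -c "
from h import *
p=np.load('/tmp/scene.npz')['p']; crop('scene',p,390,160,120,90,6.5,'l2.png')"
```

```text
[0.4651183  0.3100649  0.18273957]
[0.46530678 0.30999801 0.18274922]
```

View pics/l2.png

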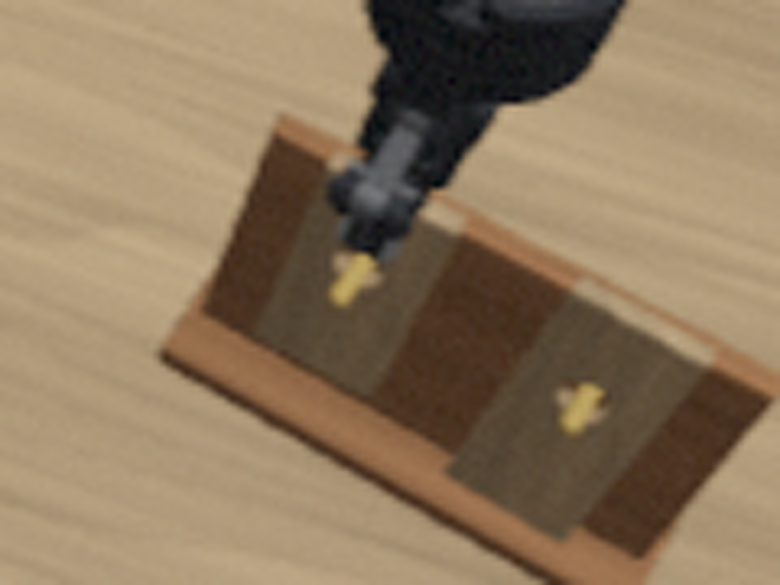

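Peg A passes through the hole (at about 350,280 in the crop). Lower and release.

>>> play_rows --commands '[[[0,0,-0.1,0],[0,0,-0.1,0],[0,0,-0.08,0],[0,0,0,0]]]'

```text
time: 36.1
tcp_pos: [0.4652, 0.3099, 0.1769]
tcp_rot: [3.142, 0.0, 1.372]
wrist_force: [-0.3, -0.5, 0.9]
opening: 0.098
```

>>> play_rows --commands '[[[0,0,0,0],[0,0,0,0],[0,0,0,0],[0,0,0,0],[0,0,0.3,0],[0,0,0.8,0],[0,0,0.8,0],[0,0,0.8,0],[0,0,0,0]]]' --grip 0

```text
time: 36.85
tcp_pos: [0.4665, 0.3107, 0.2348]
tcp_rot: [3.136, -0.004, 1.373]
wrist_force: [0.2, -0.1, 0.4]
opening: 0.501
```

>>> play_rows --commands '[[[0,-1,0,0],[0,-1,0,0],[0,-1,0,0],[0,-1,0,0],[0,-1,0,0],[0,-1,0,0],[0,-1,0,0],[0,-1,0,0],[0,-1,0,0],[0,-1,0,0],[0,-1,0,0],[0,-1,0,0]]]'

```text
time: 37.85
tcp_pos: [0.4647, 0.0691, 0.2307]
tcp_rot: [-3.141, 0.0, 1.373]
wrist_force: [0.7, 0.1, -0.4]
opening: 0.495
```

```bash
python3 look.py m; python3 -c "
from h import *
p=np.load('/tmp/scene.npz')['p']; crop('scene',p,330,150,190,140,4,'m2.png');crop('scene',p,170,110,190,140,4,'m3.png')"
```

```text
scene [0.4649 0.0664 0.2307]
[218 119  20  22 308] [227.6 129.2] z0 [ 0.386 -0.398] z.023 [ 0.4019 -0.3815] z.04 [ 0.4137 -0.3694]
[186 158  22  23 350] [197.  168.7] z0 [ 0.5616 -0.396 ] z.023 [ 0.5732 -0.3797] z.04 [ 0.5817 -0.3676]
[271 159  23  24 398] [282.2 170.1] z0 [ 0.4603 -0.1558] z.023 [ 0.4744 -0.1455] z.04 [ 0.4848 -0.1379]
[ 291  176   56   55 1345] [319.9 203.2] z0 [ 0.5205 -0.0015] z.023 [0.5331 0.0049] z.04 [0.5424 0.0096]
[398 282  44  28 402] [419.2 295.8] z0 [0.6633 0.3341] z.023 [0.6723 0.3321] z.04 [0.6789 0.3306]
top [0.4649 0.068  0.2308]
[358 132  30  33 272] [372.8 148.5] z0 [ 0.7431 -0.1632] z.023 [ 0.7375 -0.1602] z.04 [ 0.7333 -0.1581]
[175 174  37  11 188] [195.9 180.1] z0 [0.6599 0.3288] z.023 [0.6558 0.3225] z.04 [0.6528 0.3178]
[311 193  22  21 407] [321.4 203.1] z0 [ 0.5916 -0.0179] z.023 [ 0.5888 -0.0177] z.04 [ 0.5868 -0.0176]
[445 197  23  19 335] [456.4 206.2] z0 [ 0.5785 -0.3872] z.023 [ 0.576 -0.38 ] z.04 [ 0.5741 -0.3748]
[ 225  215   88   99 4883] [267.5 263.1] z0 [0.43   0.1298] z.023 [0.4302 0.1272] z.04 [0.4304 0.1253]
[311 222  17  34 352] [318.7 238.6] z0 [ 0.4946 -0.0093] z.023 [ 0.4936 -0.0093] z.04 [ 0.4929 -0.0092]
[359 234  24  24 431] [370.5 245.5] z0 [ 0.4742 -0.1498] z.023 [ 0.4736 -0.1471] z.04 [ 0.4731 -0.1451]
[449 262  23  19 352] [460.3 271. ] z0 [ 0.4034 -0.3891] z.023 [ 0.4041 -0.382 ] z.04 [ 0.4046 -0.3767]
```

View pics/m2.png

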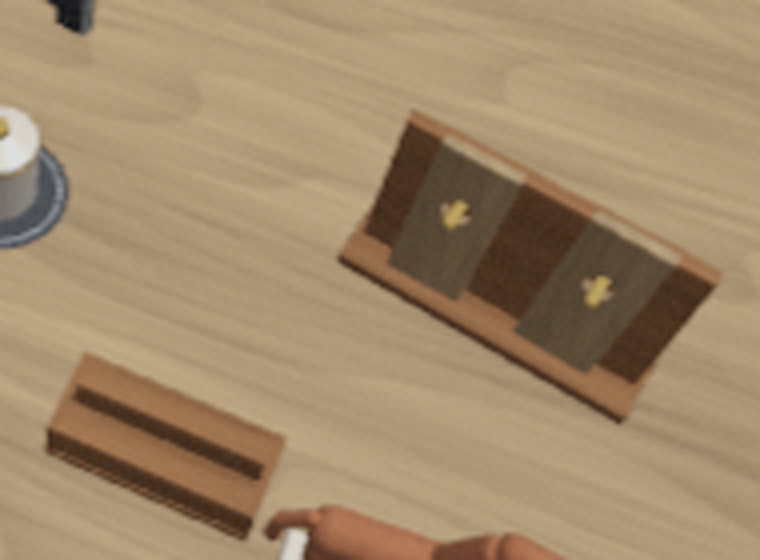

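View pics/m3.png

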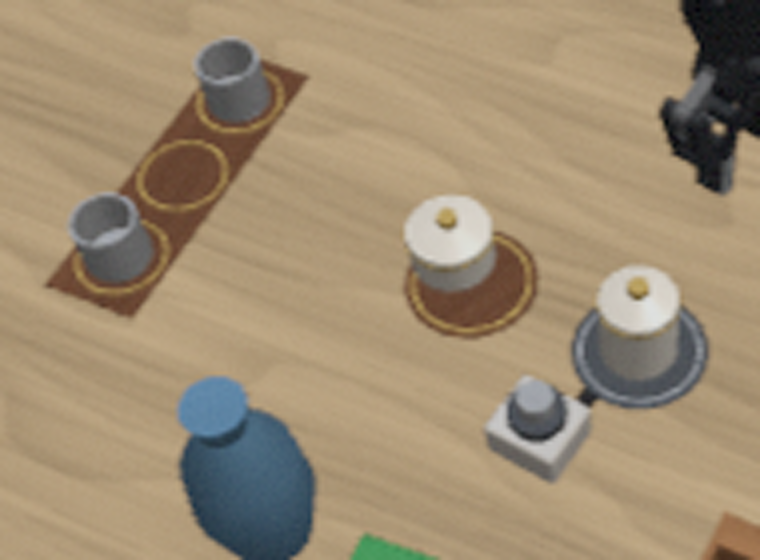

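View pics/m_top.png

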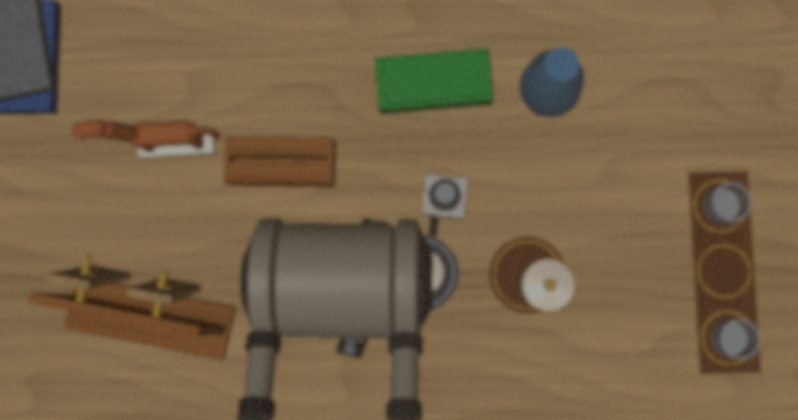

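>>> play_rows --commands '[[[0.04,-0.9,0,0],[0.04,-0.9,0,0],[0.04,-0.9,0,0],[0.04,-0.9,0,0],[0.04,-0.9,0,0],[0.04,-0.9,0,0],[0.04,-0.9,0,0],[0.04,-0.9,0,0],[0.04,-0.9,-0.5,0],[0.04,-0.9,-0.8,0],[0.04,-0.9,-0.8,0],[0,-0.75,-0.8,0]]]' --grip -1

```text
time: 38.95
tcp_pos: [0.4742, -0.1434, 0.1723]
tcp_rot: [3.141, -0.0, 1.373]
wrist_force: [0.6, 0.0, -0.2]
opening: 0.999
```

>>> play_rows --commands '[[[0,0,-0.2,0],[0,0,-0.9,0],[0,0,0,0],[0,0,0,0]]]'

```text
time: 39.28
tcp_pos: [0.4736, -0.1419, 0.1509]
tcp_rot: [-3.14, -0.001, 1.373]
wrist_force: [0.2, 0.7, -0.8]
opening: 1.005
```

```bash
python3 look.py n
```

```text
scene [ 0.4741 -0.1422  0.1516]
[218 119  20  22 308] [227.6 129.2] z0 [ 0.3858 -0.3981] z.023 [ 0.4018 -0.3817] z.04 [ 0.4136 -0.3696]
[186 158  22  23 352] [197.  168.7] z0 [ 0.5617 -0.3962] z.023 [ 0.5732 -0.3798] z.04 [ 0.5818 -0.3677]
[271 159  23  24 397] [282.2 170.1] z0 [ 0.4604 -0.1557] z.023 [ 0.4745 -0.1454] z.04 [ 0.4849 -0.1378]
[ 291  176   56   55 1344] [319.9 203.2] z0 [ 0.5205 -0.0015] z.023 [0.5331 0.0049] z.04 [0.5424 0.0096]
[398 282  44  28 402] [419.2 295.8] z0 [0.6633 0.3341] z.023 [0.6723 0.3321] z.04 [0.6789 0.3306]
top [ 0.4744 -0.1424  0.152 ]
[358 132  30  33 264] [372.8 148.5] z0 [ 0.7431 -0.1632] z.023 [ 0.7375 -0.1603] z.04 [ 0.7333 -0.1581]
[176 174  36  11 187] [196.  180.1] z0 [0.66   0.3285] z.023 [0.6559 0.3222] z.04 [0.6529 0.3175]
[311 193  22  21 408] [321.3 203. ] z0 [ 0.5918 -0.0178] z.023 [ 0.589  -0.0176] z.04 [ 0.5869 -0.0175]
[445 197  23  19 341] [456.2 206.3] z0 [ 0.5785 -0.3867] z.023 [ 0.576  -0.3796] z.04 [ 0.5741 -0.3743]
[ 352  203   87   93 3832] [394.9 248.8] z0 [ 0.4646 -0.2154] z.023 [ 0.4642 -0.2114] z.04 [ 0.4639 -0.2086]
[292 222  36  36 961] [309.8 239.5] z0 [0.4922 0.0148] z.023 [0.4913 0.0144] z.04 [0.4906 0.0141]
[449 262  23  19 356] [460.3 271. ] z0 [ 0.4032 -0.389 ] z.023 [ 0.404  -0.3819] z.04 [ 0.4045 -0.3766]
```

View pics/n_scene.png

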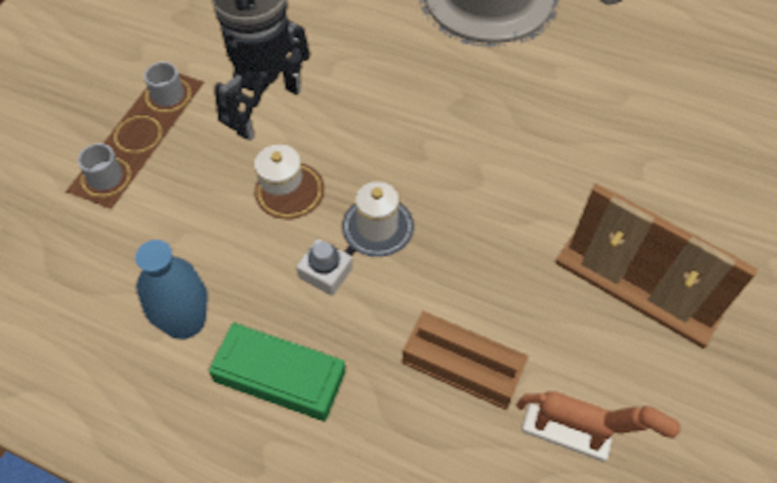

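>>> play_rows --commands '[[[0,-0.1,-0.97,0],[0,0,-0.97,0],[0,0,-0.97,0],[0,0,-0.97,0],[0,0,-0.97,0],[0,0,-0.95,0],[0,0,0,0],[0,0,0,0]]]'

```text
time: 40.05
tcp_pos: [0.4741, -0.1447, 0.0355]
tcp_rot: [-3.141, -0.0, 1.373]
wrist_force: [-0.4, -0.9, 0.1]
opening: 1.0
```

>>> play_rows --commands '[[[0,0,0,0],[0,0,0,0],[0,0,0,0],[0,0,0,0],[0,0,0,0],[0,0,0,0],[0,0,0,0]]]' --grip 1 --force 25

```text
time: 40.63
tcp_pos: [0.4742, -0.1451, 0.0368]
tcp_rot: [3.14, 0.0, 1.373]
wrist_force: [-1.9, 1.7, 5.3]
opening: 0.735
```

Slide back by (+14, +21) mm.

>>> play_rows --commands '[[[0.1,0.1,0,0],[0.15,0.25,0,0],[0.15,0.25,0,0],[0.15,0.25,0,0],[0.1,0.15,0,0],[0.05,0.05,0,0],[0,0,0,0],[0,0,0,0]]]'

```text
time: 41.3
tcp_pos: [0.4886, -0.1245, 0.0368]
tcp_rot: [3.139, 0.001, 1.373]
wrist_force: [-1.1, -1.7, 6.8]
opening: 0.736
```

>>> play_rows --commands '[[[0,0,0,0],[0,0,0,0],[0,0,0,0],[0,0,0,0],[0,0,0.5,0],[0,0,1,0],[0,0,1,0],[0,0,1,0],[0,0,1,0],[0,0,1,0],[0,0,1,0],[0,0,1,0]]]' --grip -1

```text
time: 42.3
tcp_pos: [0.4877, -0.1239, 0.1869]
tcp_rot: [3.141, 0.0, 1.373]
wrist_force: [0.6, -0.3, 0.6]
opening: 1.003
```

>>> play_rows --commands '[[[-0.8,0,0.2,0],[-0.8,0,0.2,0],[-0.8,0,0.2,0],[-0.8,0,0.2,0],[-0.8,0,0.2,0],[0,0,0,0],[0,0,0,0]]]'

```text
time: 42.88
tcp_pos: [0.4079, -0.1241, 0.206]
tcp_rot: [3.14, 0.0, 1.372]
wrist_force: [0.5, 0.1, 0.1]
opening: 1.001
```

```bash
python3 look.py o;  python3 -c "
from h import *
p=np.load('/tmp/scene.npz')['p']; crop('scene',p,170,110,190,140,4,'o3.png')"
```

```text
scene [ 0.4084 -0.1242  0.2057]
[218 119  19  22 307] [227.5 129.2] z0 [ 0.386  -0.3986] z.023 [ 0.402  -0.3821] z.04 [ 0.4138 -0.37  ]
[186 158  22  22 349] [197.  168.6] z0 [ 0.5613 -0.3963] z.023 [ 0.5729 -0.38  ] z.04 [ 0.5814 -0.3679]
[274 165  24  24 407] [285.7 176.4] z0 [ 0.4768 -0.1351] z.023 [ 0.4905 -0.1253] z.04 [ 0.5006 -0.1181]
[ 291  176   56   55 1344] [320.  203.3] z0 [ 0.5206 -0.0013] z.023 [0.5332 0.0051] z.04 [0.5425 0.0099]
[398 282  44  28 403] [419.2 295.8] z0 [0.6634 0.3341] z.023 [0.6724 0.3321] z.04 [0.679  0.3306]
top [ 0.4086 -0.1242  0.2055]
[358 132  30  33 277] [372.8 148.5] z0 [ 0.7431 -0.1632] z.023 [ 0.7375 -0.1603] z.04 [ 0.7333 -0.1581]
[175 174  37  11 188] [195.8 180.1] z0 [0.66  0.329] z.023 [0.6559 0.3227] z.04 [0.6529 0.318 ]
[311 193  22  21 406] [321.4 203.1] z0 [ 0.5916 -0.018 ] z.023 [ 0.5889 -0.0178] z.04 [ 0.5868 -0.0176]
[445 197  23  19 336] [456.4 206.3] z0 [ 0.5783 -0.3871] z.023 [ 0.5758 -0.38  ] z.04 [ 0.5739 -0.3747]
[292 222  36  36 961] [309.8 239.5] z0 [0.4922 0.0149] z.023 [0.4912 0.0145] z.04 [0.4906 0.0142]
[ 340  228   98  122 4807] [386. 288.] z0 [ 0.3602 -0.1882] z.023 [ 0.3617 -0.1848] z.04 [ 0.3629 -0.1823]
[449 262  23  19 356] [460.3 270.9] z0 [ 0.4034 -0.3891] z.023 [ 0.4042 -0.3819] z.04 [ 0.4047 -0.3766]
```

View pics/o3.png

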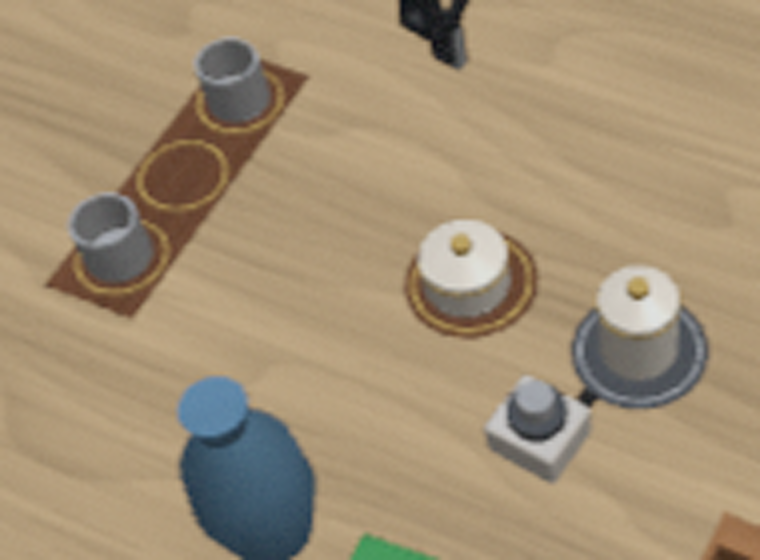

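View pics/o_top.png

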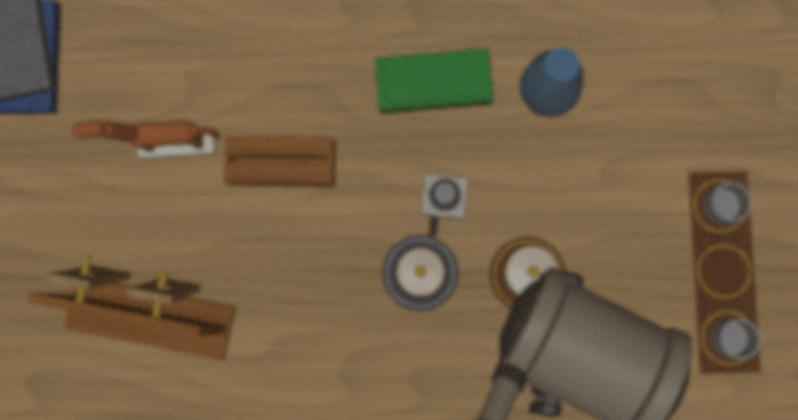

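```bash
python3 -c "
from station import job
print(job.finish_job())"
```

```text
the job is handed in; nothing more can be done
None
```

The altar is set and the job is handed in, at about 43 s on the robot's clock. The hand-in gives no verdict, so the results below come from my own last pictures and readings.

- **Burners:** I slid the low burner onto the rest mark, then the tall burner onto the middle of the warmer pad.
- **Plunger:** With the tall burner standing there, I pushed the plunger down to its stop. It stopped moving at the expected depth while the force rose to about 19 N, and then I let it go.
- **Cups:** Both cups present are on the two outer marks of the row.
- **Tags:** Both tags present hang on the two pegs, which the last pictures show standing out through the holes.
- **Knock:** While I was hanging the second tag, the low burner was knocked about 25 mm off its mark. I slid it back, and the last look shows it inside its ring, about 3 mm off centre at most.
- **Left alone:** The vase, the horse and the incense box are where they started.

**Disagreement:** for the cups, the arm's own position put them within about 1 mm of the ring centres. The outlines in the pictures put them up to about 3 mm off. Both are inside the 7 mm of room in the ring.

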